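Lock a lens retaining ring with a pin spanner

TASK

The retaining ring of the lens on the bench is loose. Lift the dust cap off the lens housing and set it in the orange tray, knob up; then fit both pins of the pin spanner into the two holes of the ring and, with the spanner, turn the ring clockwise (seen from above) until its red mark lines up with the white mark on the housing. Finish by standing the spanner back in its grey rest; keep the fingers off the ring, and leave the bottle, the eye loupe and the screwdriver where they are.

Things in the scene. Friction and masses are not known exactly. Their poses are not given: they have to be found in the camera images.
- housing: Lens housing bolted to the bench: upright black barrel, 96 mm diameter, 62 mm high, on a round aluminium flange 120 mm wide and 8 mm thick. Origin on its axis at bench level, z up. Its top is a black rim (inner radius 37 mm) flush with the steel ring inside it.
- ring (a joint): Turn of the retaining ring about the upright barrel axis, rad. 0 = red mark exactly at the white mark; positive = turned counter-clockwise seen from above. It starts loose, between +0.7 and +1.3, and turns stiffly (about 0.08 N m of steady friction, no spring); it stays where left. There is no stop at 0: the travel runs on to -0.6.
- ring_center (a point): Centre of the steel retaining ring, on its flat top face (62 mm above the bench). The ring is 72 mm outside, 36 mm inside, 9 mm thick; the lens glass lies below its opening. Its x axis points to the red mark and its y axis to hole_a.
- hole_a (a point): Centre of the mouth of one round hole in the ring's top face: 10 mm diameter, through the 9 mm ring, with 12 mm of free depth; 27 mm from the ring's centre, on its +y side (a quarter turn counter-clockwise of the red mark).
- hole_b (a point): The same for the other hole, across the ring, 54 mm from hole_a, on the -y side.
- ring_mark (a point): Outer end of the red line painted on the ring, 34 mm from its centre.
- housing_mark (a point): White line painted on the black rim (and down the barrel), 42 mm from the axis on the housing's +x side.
- cap: Grey dust cap lying loose on top of the housing, hiding the ring: a disc 84 mm wide and 10 mm thick with an upright round knob, 22 mm wide and 26 mm tall, at its centre to grip; 36 mm high in all, about 60 g. Origin at the centre of its underside, z up.
- tray: Orange open tray fixed to the bench, 130 mm square outside, 18 mm high, walls and floor 4 mm thick. Origin at the centre of its underside.
- spanner: Pin spanner (140 g) standing in its rest: steel cross bar 66 mm long (x), 16 mm thick (y), 12 mm high; on it an upright green handle plate 36 mm wide (x), 16 mm thick (y), top 62 mm above the bar's underside; grip it across y, 40 to 50 mm above that underside. Two pins point down, 27 mm either side. Origin: middle of the bar's underside; x from pin_b to pin_a, z up.
- pin_a (a point): Tip of the steel pin on the spanner's +x side, 8 mm below the bar. Pins are 6 mm in diameter, the last 2 mm narrowed to 4.2 mm. Either pin fits either hole; fully in, the bar's underside lies on the ring.
- pin_b (a point): Tip of the pin on the spanner's -x side, the same.
- rest: Grey rest fixed to the bench, 110 mm (x) by 56 mm (y) over its foot, with a walled pocket, inside 76 mm (x) by 24 mm (y), walls up to 28 mm above the bench. Origin at the centre of its underside.
- rest_seat (a point): Middle of the pocket, on top of the block that carries the bar's underside, 16 mm above the bench; the pins hang either side of this block. x along the pocket, as the spanner's bar lies; the spanner may go in either way round.
- bottle: Small amber bottle, 38 mm wide and 85 mm high, to be left alone. Origin at the centre of its underside.
- loupe: Black eye loupe, 38 mm wide and 30 mm high, to be left alone. Origin at the centre of its underside.
- screwdriver: Blue-handled screwdriver lying across in front of the robot, 160 mm long, to be left alone. Origin under its middle, x along it.

How it is judged:
By the outcome, as a careful person would: the job done as asked, in the order asked, and still so for the second after the job is handed in, with the robot touching nothing.
It also fails if it takes over 64 s, if anything falls off the work surface, if the arm or the gripper's body presses on something with over 40 N, if the wrist force passes 120 N, or if a joint passes its speed limit or range.

ROBOT

A 6-joint arm with a two-finger parallel gripper is mounted at the origin on the work surface. World frame = base frame: x ahead of the robot, y to its left, z up, the work surface at z = 0. Lengths are in m, angles in degrees, forces in N, time in s.
With the tool pointing down it reaches from about 0.375 to 0.9 m from the base axis. Payload 3.1 kg.
Tool frame: the origin (TCP) lies between the finger pads; the fingertips stand 11 mm ahead of it and the grasp point (between the pads) lies 8 mm behind it; z points along the fingers, y is the direction in which the jaws open and shut (so a half turn about z gives the same grasp; the last joint's range is limited). The gripper opens to 87 mm and grips with 3 to 60 N. Pads are 19 mm wide; open, the fingers measure 117 mm over their backs; the gripper's body (75 mm by 190 mm) begins 51 mm behind the grasp point.
Start: joints at [64.315, 30.224, 82.088, -0, 67.689, -10.227], TCP at [0.167, 0.602, 0.206] pointing down, gripper open.
Joint ranges: [-176.69, 176.69], [-43.24, 126.21], [12.49, 139.97], [-82, 262], [0, 151.66], [-163.58, 163.58]. Speed limits (degrees/s): [159.86, 159.86, 180, 180, 180, 180].

INTERFACE

Orientations are given as a 3x3 rotation matrix whose columns are the frame's x, y, z axes.
In Python, from rig import bot, vision gives the robot as it stands. The module is installed in compiled form; this text tells all that it offers.
- The arm moves only by the tool jog_arm, never from a script. Its argument "rows" is a list of rows, each an object with "dp": the shift along the tool's x, y, z in mm, a list of three; "turn": the turn, a rotation vector about the tool's x, y, z in degrees, a list of three; "grip": the opening, from 0 (shut) to 1 (fully open). A call has 1 to 10 rows; each row is the pose to reach, as a shift and turn from the pose commanded when the call began, along the tool's axes at that moment; what a row does not reach only later rows make up. A row lasts 1/10 s, in which the tool goes at most 50 mm and 8.59 degrees, less where a joint would pass 70% of its speed; a pose out of reach is approached as far as the arm can. A call with a gripper value outside its range is refused whole. The fingers move at their own pace and stop on an object; the grip force is fixed at half the most. Time passes only in rows, so rows that repeat a pose let the fingers close. It gives the time, the measured TCP pose, the force and the opening at its end, in the units of the state.
- bot.read_state(): the state, without advancing time (a new reading comes with each control period).
- vision.capture(name): name is "scene" or "top" or "wrist"; returns (picture, depth): 384x512x3 uint8, red, green, blue; 384x512 float32, m along the optical axis (not along the pixel's ray), 0 where there is no reading.
- vision.camera_info(name): a dict with "vertical_fov" (degrees; the focal length in pixels is half the picture's height over the tangent of half this angle, whatever the lens; pixels are square), "cx", "cy" (the principal point, pixels), "position" and "rotation" of the camera in the world. Camera axes: x right, y down, z forward; pixel columns grow to the right and rows downward; lengths in m; the calibration is good to about 2 mm. A picture is of the moment at which its call begins: read the wrist's pose just before it. camera_info takes no time and is no camera call; for the wrist camera it gives the pose at the moment of the call.
- bot.hand_in(): hands the job in, once; it reports no verdict.
The state is a dict: "time_s": time; "joint_positions": joint angles; "qvel": joint speeds; "tau": joint torques, N m; "position": TCP position; "tcp_rot": TCP orientation; "force": force on the tool from outside, world axes, zero at the start; "moment": the same for the moment, N m; "opening": opening from 0.0 (shut) to 1.0 (fully open).
Only numpy, scipy, OpenCV 4.12 (cv2) and the standard library are available. Lean on these libraries where they do the work, as an engineer would, in place of code of your own. Each camera call takes 0.05 s, during which the arm holds its last target.

## Working session

There is one attempt and no reset: what is moved stays moved. The work goes in short steps, Python scripts to look and compute and a tool call to move; the robot and the scene stay as the last step left them, time stands still between calls to the robot, and variables do not carry over. Pictures are saved under pics/ and viewed, and the job is handed in when it is done.

Besides the shell and the picture viewer there is one more tool, called after "Call:" as name([rows], argument=value, ...), one row to a line, values as JSON. jog_arm: Moves the arm, as the interface text tells. Its arguments: {"type":"object","properties":{"rows":{"type":"array"}},"required":["rows"]}

```bash
mkdir -p pics; ls; cat > h.py <<'E'
import numpy as np, cv2
from rig import bot, vision
def cap(n,fn=None):
    p,d=vision.capture(n)
    if fn: cv2.imwrite('pics/'+fn,cv2.cvtColor(p,cv2.COLOR_RGB2BGR))
    return p,d
def K(n):
    i=vision.camera_info(n); f=192/np.tan(np.radians(i['vertical_fov'])/2); return i,f
def ray(i,f,u,v):
    d=np.stack([(np.asarray(u,float)-i['cx'])/f,(np.asarray(v,float)-i['cy'])/f,np.ones_like(np.asarray(u,float))],-1)
    return d@np.array(i['rotation']).T
def onz(i,f,u,v,z):
    r=ray(i,f,u,v); c=np.array(i['position']); return c+r*((z-c[2])/r[...,2])[...,None]
E
python3 - <<'E'
from h import *
np.set_printoptions(precision=4,suppress=True)
for n in ("scene","top","wrist"):
    i=vision.camera_info(n); print(n,i)
    p,d=cap(n,n+'0.png'); np.savez(n+'0.npz',p=p,d=d)
print(bot.read_state())
E
```

```text
pics
scene {'vertical_fov': 45.592319639996376, 'cx': 261.1027334746777, 'cy': 200.01497715370138, 'position': array([1.4066, 0.0836, 0.7454]), 'rotation': array([[-0.108 ,  0.6185, -0.7783],
       [ 0.9941,  0.0714, -0.0813],
       [ 0.0053, -0.7825, -0.6226]])}
top {'vertical_fov': 46.16997006726356, 'cx': 259.46421658560314, 'cy': 191.01320966842349, 'position': array([ 0.4084, -0.0105,  0.9184]), 'rotation': array([[-0.0143, -0.9838,  0.1786],
       [-0.999 ,  0.0216,  0.0389],
       [-0.0421, -0.1778, -0.9832]])}
wrist {'vertical_fov': 60.12340258315066, 'cx': 260.30173167143045, 'cy': 193.9363908949859, 'position': array([0.0857, 0.6236, 0.3847]), 'rotation': array([[ 0.2658,  0.9197,  0.2891],
       [ 0.964 , -0.2526, -0.0828],
       [-0.0032,  0.3007, -0.9537]])}
{'time_s': 0.15, 'joint_positions': array([ 64.3135,  30.2664,  82.1399,   0.0001,  67.6901, -10.2265]), 'qvel': array([-0.0833, -0.1693, -0.1218, -0.0854,  0.1222, -0.0435]), 'tau': array([  0.0004, -44.0431, -17.6841,   0.0634,   0.0553,  -0.0001]), 'position': array([0.1663, 0.6019, 0.2057]), 'tcp_rot': array([[-0.9638,  0.2666, -0.0007],
       [ 0.2666,  0.9638, -0.0015],
       [ 0.0003, -0.0017, -1.    ]]), 'force': array([-0.7348,  1.0041, -0.3986]), 'moment': array([ 0.0298, -0.0293, -0.0515]), 'opening': 1.0041119410219055}
```

View pics/top0.png

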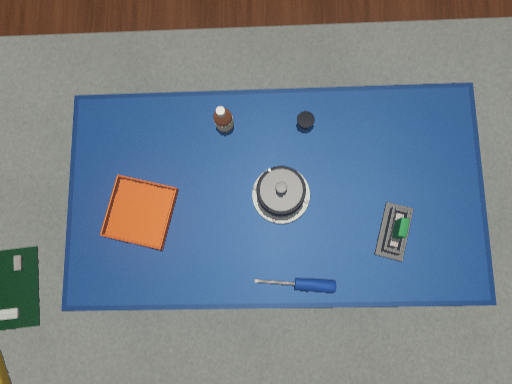

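View pics/scene0.png

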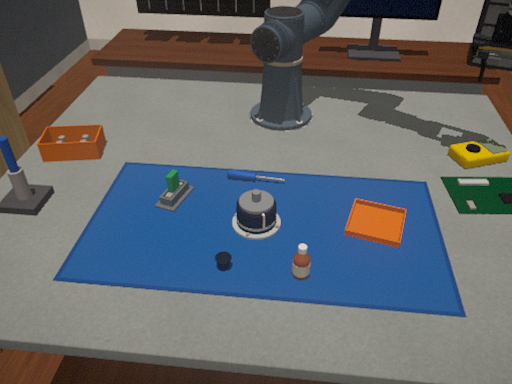

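View pics/wrist0.png

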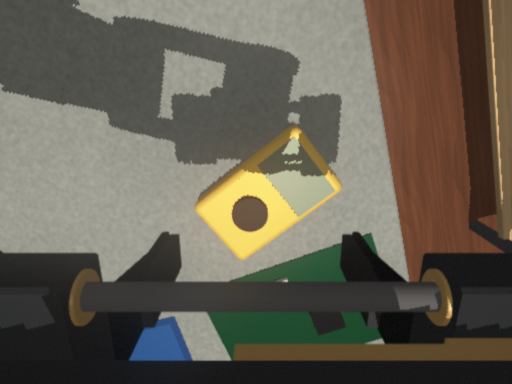

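The top view shows the capped housing at (281,190), with the white mark near (268,170). The tray is at (140,212), the rest with the green-handled spanner at (395,231), and the screwdriver at (295,285). The bottle is at (224,120) and the loupe at (305,120).

```bash
python3 - <<'E'
from h import *
np.set_printoptions(precision=4,suppress=True)
P={n:np.load(n+'0.npz') for n in('top','scene')}
t=cv2.cvtColor(P['top']['p'],cv2.COLOR_RGB2BGR); s=cv2.cvtColor(P['scene']['p'],cv2.COLOR_RGB2BGR)
a=cv2.resize(t[155:235,241:321],(400,400),interpolation=cv2.INTER_CUBIC)
b=cv2.resize(t[195:265,360:430],(400,400),interpolation=cv2.INTER_CUBIC)
cv2.imwrite('pics/crop1.png',np.hstack([a,b]))
a=cv2.resize(s[180:240,226:286],(400,400),interpolation=cv2.INTER_CUBIC)
b=cv2.resize(s[160:220,145:205],(400,400),interpolation=cv2.INTER_CUBIC)
cv2.imwrite('pics/crop2.png',np.hstack([a,b]))
i,f=K('top'); 
d=P['top']['d']
def p3(u,v):
    r=ray(i,f,u,v); return np.array(i['position'])+r*d[int(v),int(u)]
for n,u,v in [('knob',281,187),('cap',270,195),('tray',140,212),('spn',404,228),('mat',340,200)]: print(n,p3(u,v))
# tray
hsv=cv2.cvtColor(P['top']['p'],cv2.COLOR_RGB2HSV)
m=cv2.inRange(hsv,(3,150,120),(20,255,255)); m[:, :90]=0; m[:,200:]=0
c=max(cv2.findContours(m,0,2)[0],key=cv2.contourArea); r=cv2.minAreaRect(c); bx=cv2.boxPoints(r)
print('tray',r,onz(i,f,bx[:,0],bx[:,1],0.018))
# green
for n in('top','scene'):
    h=cv2.cvtColor(P[n]['p'],cv2.COLOR_RGB2HSV); m=cv2.inRange(h,(45,120,60),(80,255,255))
    if n=='top': m[:,:350]=0
    else: m[:,300:]=0
    c=max(cv2.findContours(m,0,2)[0],key=cv2.contourArea); M=cv2.moments(c); print(n,'green',M['m10']/M['m00'],M['m01']/M['m00'],cv2.boundingRect(c))
E
```

```text
knob [ 0.5641 -0.018   0.0978]
cap [0.5542 0.003  0.0709]
tray [0.5358 0.274  0.0037]
spn [ 0.4859 -0.2431  0.0779]
mat [ 0.5526 -0.1389  0.002 ]
tray ((138.3823699951172, 211.47059631347656), (62.08911895751953, 63.301795959472656), 14.03624439239502) [[0.4891 0.3489 0.018 ]
 [0.616  0.3228 0.018 ]
 [0.5814 0.1961 0.018 ]
 [0.4568 0.2248 0.018 ]]
top green 399.3013530135301 228.8241082410824 (392, 218, 17, 21)
scene green 172.1537753222836 180.64732965009208 (166, 170, 13, 22)
```

View pics/crop1.png

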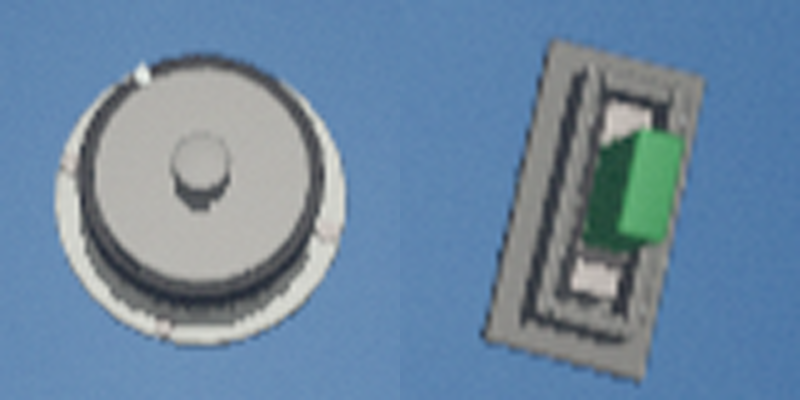

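View pics/crop2.png

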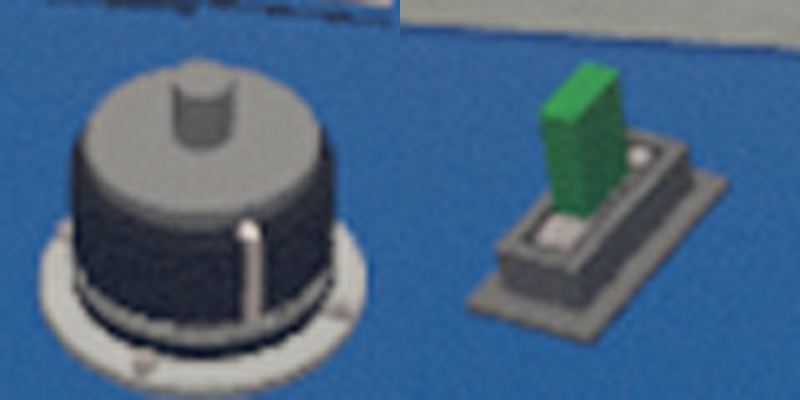

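The crops show the knob top at about (281,187.5) in top, and the white mark at the rim at (269,169.5) in top and about (263,213.5) in scene. The spanner is upright in the rest, its long axis tilted about 15° from the image vertical.

```bash
python3 - <<'E'
from h import *
np.set_printoptions(precision=4,suppress=True)
P={n:np.load(n+'0.npz') for n in('top','scene')}
it,ft=K('top'); isc,fs=K('scene')
def tri(a,b):
    A=[];
    pts=[]
    for (i,f,uv) in((it,ft,a),(isc,fs,b)):
        r=ray(i,f,*uv); r=r/np.linalg.norm(r); c=np.array(i['position']); M=np.eye(3)-np.outer(r,r); A.append(M); pts.append(M@c)
    return np.linalg.solve(A[0]+A[1],pts[0]+pts[1])
T=lambda x,y:(241+x/5-.4,155+y/5-.4)
S=lambda x,y:(226+x*.15-.4,180+y*.15-.4)
R=lambda x,y:(360+x*.175-.4,195+y*.175-.4)
Q=lambda x,y:(145+x*.15-.4,160+y*.15-.4)
print('knob',onz(it,ft,*T(201,163),.098),onz(isc,fs,*S(204,76),.098),tri(T(201,163),S(204,76)))
print('mark',onz(it,ft,*T(141,74),.062),onz(isc,fs,*S(247,228),.062))
# cap disc ellipse & flange: top view masks
print('capdisc top', onz(it,ft,*T(201,172),.072), 'flange',onz(it,ft,*T(200,200),.008),onz(isc,fs,*S(204,290),.008))
print('green top cent', [onz(it,ft,*R(x,y),.078) for x,y in((241,132),(285,140),(262,244),(218,235))])
print('green scene', [onz(isc,fs,*Q(x-400,y),.078) for x,y in((543,112),(584,62),(622,74),(583,124))])
c=[onz(it,ft,*R(x-400,y),.006) for x,y in((553,38),(705,80),(642,382),(485,338))]
print('rest foot',c,np.mean(c,0))
c=[onz(isc,fs,*Q(x-400,y),.0) for x,y in((468,308),(595,344),(730,186))]
print('rest foot sc',c)
E
```

```text
knob [ 0.5637 -0.0176  0.098 ] [ 0.5649 -0.0159  0.098 ] [ 0.5638 -0.0169  0.0971]
mark [0.6064 0.0046 0.062 ] [0.6028 0.0035 0.062 ]
capdisc top [ 0.5652 -0.0178  0.072 ] flange [ 0.5654 -0.0177  0.008 ] [ 0.5759 -0.0148  0.008 ]
green top cent [array([ 0.505 , -0.2403,  0.078 ]), array([ 0.5021, -0.2542,  0.078 ]), array([ 0.4687, -0.2445,  0.078 ]), array([ 0.4719, -0.2307,  0.078 ])]
green scene [array([ 0.5051, -0.2503,  0.078 ]), array([ 0.4711, -0.2436,  0.078 ]), array([ 0.4773, -0.2271,  0.078 ]), array([ 0.5109, -0.2334,  0.078 ])]
rest foot [array([ 0.5474, -0.2315,  0.006 ]), array([ 0.5313, -0.2836,  0.006 ]), array([ 0.4264, -0.2543,  0.006 ]), array([ 0.4424, -0.2014,  0.006 ])] [ 0.4869 -0.2427  0.006 ]
rest foot sc [array([ 0.5299, -0.283 ,  0.    ]), array([ 0.5455, -0.2288,  0.    ]), array([ 0.4414, -0.2   ,  0.    ])]
```

```bash
cat >> h.py <<'E'
def go(x,y,z,yaw_y=None):
    s=bot.read_state(); R=np.array(s['tcp_rot']); d=R.T@(np.array([x,y,z])-s['position'])*1000
    print('dp',d.round(1)); 
    cur=np.degrees(np.arctan2(R[1,1],R[0,1]))
    if yaw_y is not None: print('cur yaw_y %.2f  turn z %.2f'%(cur,-(((yaw_y-cur)+180)%360-180)))
    # tilt fix
    zt=R.T@np.array([0,0,-1.]); print('tilt fix turn x,y', np.degrees([-zt[1],zt[0]]).round(2))
E
python3 -c "
from h import *
go(.5643,-.017,.16,74.2)"
```

```text
dp [-548.6 -490.3   46.3]
cur yaw_y 74.54  turn z 0.34
tilt fix turn x,y [-0.09 -0.02]
```

Call:
jog_arm([
  {"dp":[-20,-18,2],"turn":[0,0,0],"grip":1},
  {"dp":[-50,-44,5],"turn":[0,0,0],"grip":1},
  {"dp":[-85,-76,8],"turn":[0,0,0],"grip":1},
  {"dp":[-120,-107,11],"turn":[0,0,0],"grip":1},
  {"dp":[-155,-138,14],"turn":[0,0,0],"grip":1},
  {"dp":[-190,-169,17],"turn":[0,0,0],"grip":1},
  {"dp":[-225,-200,20],"turn":[0,0,0],"grip":1},
  {"dp":[-260,-231,23],"turn":[0,0,0],"grip":1},
  {"dp":[-295,-262,25],"turn":[0,0,0],"grip":1},
  {"dp":[-330,-293,28],"turn":[0,0,0],"grip":1},
])

```text
time_s: 1.15
position: [0.4073, 0.2303, 0.1784]
tcp_rot: [[-0.964, 0.267, 0.0], [0.267, 0.964, 0.0], [-0.0, 0.0, -1.0]]
force: [-0.4, 0.4, -0.1]
opening: 1.002
```

Call:
jog_arm([
  {"dp":[-35,-31,3],"turn":[0,0,0],"grip":1},
  {"dp":[-70,-62,6],"turn":[0,0,0],"grip":1},
  {"dp":[-105,-93,9],"turn":[0,0,0],"grip":1},
  {"dp":[-140,-125,12],"turn":[0,0,0],"grip":1},
  {"dp":[-170,-155,14],"turn":[0,0,0],"grip":1},
  {"dp":[-195,-177,16],"turn":[0,0,0],"grip":1},
  {"dp":[-212,-192,18],"turn":[0,0,0],"grip":1},
  {"dp":[-218,-197,18],"turn":[0,0,0],"grip":1},
  {"dp":[-218,-197,18],"turn":[0,0,0],"grip":1},
  {"dp":[-218,-197,18],"turn":[0,0,0],"grip":1},
])

```text
time_s: 2.15
position: [0.5629, -0.0145, 0.1603]
tcp_rot: [[-0.964, 0.266, -0.002], [0.266, 0.964, 0.001], [0.002, 0.0, -1.0]]
force: [0.8, 0.0, -0.4]
opening: 0.999
```

```bash
python3 - <<'E'
from h import *
np.set_printoptions(precision=4,suppress=True)
s=bot.read_state(); print(s['time_s'],s['position'],s['tcp_rot'],s['force'],s['joint_positions'])
print(vision.camera_info('wrist'))
cap('wrist','w1.png')
go(.5643,-.017,.0865,74.2)
E
```

```text
2.15 [ 0.5629 -0.0145  0.1603] [[-0.9641  0.2656 -0.0018]
 [ 0.2656  0.9641  0.0009]
 [ 0.002   0.0004 -1.    ]] [ 0.7596  0.0025 -0.4105] [-12.8634  28.893   93.7098   0.0354  57.5098 -87.4815]
{'vertical_fov': 60.12340258315066, 'cx': 260.30173167143045, 'cy': 193.9363908949859, 'position': array([0.4825, 0.0068, 0.3395]), 'rotation': array([[ 0.2648,  0.9202,  0.2883],
       [ 0.9643, -0.2525, -0.08  ],
       [-0.0008,  0.2992, -0.9542]])}
dp [-2.2 -2.2 73.9]
cur yaw_y 74.63  turn z 0.43
tilt fix turn x,y [ 0.02 -0.1 ]
```

View pics/w1.png

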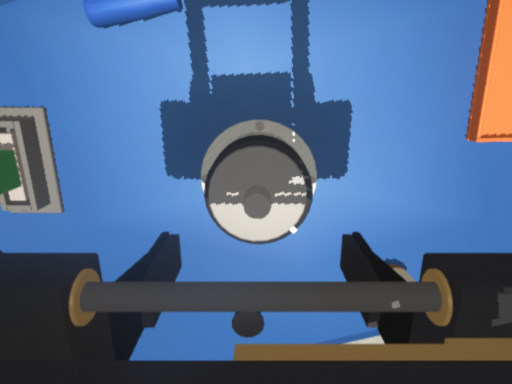

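```bash
python3 - <<'E'
from h import *
np.set_printoptions(precision=4,suppress=True)
i,f=K('wrist')
print(onz(i,f,257.5,205,.098),onz(i,f,293,230,.062))
print(bot.read_state()['position'],bot.read_state()['time_s'])
E
```

```text
[ 0.5635 -0.0177  0.098 ] [0.6073 0.0033 0.062 ]
[ 0.5629 -0.0143  0.1604] 2.2
```

The wrist view shows the knob at (257,205), which agrees with the external cameras. I'll descend and grip.

Call:
jog_arm([
  {"dp":[-1.6,-2.4,15],"turn":[0,0,0],"grip":1},
  {"dp":[-1.6,-2.4,35],"turn":[0,0,0],"grip":1},
  {"dp":[-1.6,-2.4,50],"turn":[0,0,0],"grip":0.8},
  {"dp":[-1.6,-2.4,62],"turn":[0,0,0],"grip":0.6},
  {"dp":[-1.6,-2.4,70],"turn":[0,0,0],"grip":0.5},
  {"dp":[-1.6,-2.4,74],"turn":[0,0,0],"grip":0.4},
  {"dp":[-1.6,-2.4,74],"turn":[0,0,0],"grip":0},
  {"dp":[-1.6,-2.4,74],"turn":[0,0,0],"grip":0},
  {"dp":[-1.6,-2.4,74],"turn":[0,0,0],"grip":0},
  {"dp":[-1.6,-2.4,74],"turn":[0,0,0],"grip":0},
])

```text
time_s: 3.2
position: [0.5654, -0.0188, 0.087]
tcp_rot: [[-0.964, 0.267, 0.001], [0.267, 0.964, -0.0], [-0.001, 0.0, -1.0]]
force: [-0.7, 0.5, -0.2]
opening: 0.355
```

Call:
jog_arm([
  {"dp":[0,0,0],"turn":[0,0,0],"grip":0},
  {"dp":[0,0,0],"turn":[0,0,0],"grip":0},
])

```text
time_s: 3.4
position: [0.5651, -0.0187, 0.0867]
tcp_rot: [[-0.964, 0.267, 0.0], [0.267, 0.964, -0.0], [-0.0, 0.0, -1.0]]
force: [0.6, 0.0, -0.7]
opening: 0.168
```

Call:
jog_arm([
  {"dp":[0,0,0],"turn":[0,0,0],"grip":0},
  {"dp":[0,0,0],"turn":[0,0,0],"grip":0},
])

```text
time_s: 3.6
position: [0.565, -0.0187, 0.0865]
tcp_rot: [[-0.964, 0.267, 0.0], [0.267, 0.964, -0.0], [-0.0, -0.0, -1.0]]
force: [0.1, -0.1, -0.9]
opening: 0.028
```

```bash
python3 - <<'E'
from h import *
cap('wrist','w2.png'); s=bot.read_state(); print(s['opening'],s['force'])
E
```

```text
0.022259260577629943 [-0.35587367 -0.56575561  0.21230165]
```

View pics/w2.png

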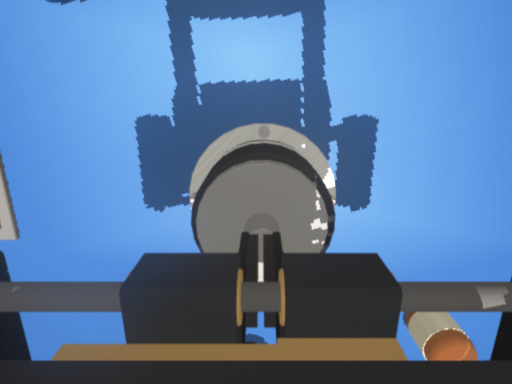

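```bash
python3 - <<'E'
from h import *
np.set_printoptions(precision=4,suppress=True)
p,d=cap('wrist'); i,f=K('wrist'); c=np.array(i['position']);print(c, bot.read_state()['position'],bot.read_state()['tcp_rot'][:,1])
for u,v in [(262,218),(262,226),(255,222),(262,232),(247,240),(247,250),(247,265),(277,240),(277,265),(277,320),(215,200),(310,230)]:
    print(u,v,c+ray(i,f,u,v)*d[v,u])
t,_=cap('top','t1.png'); a=cv2.resize(t[130:250,220:340],(600,600),interpolation=cv2.INTER_CUBIC); cv2.imwrite('pics/t1c.png',a[...,::-1])
s,_=cap('scene','s1.png');a=cv2.resize(s[140:240,200:320],(720,600),interpolation=cv2.INTER_CUBIC); cv2.imwrite('pics/s1c.png',a[...,::-1])
E
```

```text
[0.4843 0.0028 0.2655] [ 0.565  -0.0187  0.0864] [ 0.2665  0.9638 -0.    ]
262 218 [ 0.5538 -0.0155  0.0845]
262 226 [ 0.5537 -0.0155  0.0968]
255 222 [ 0.5536 -0.0197  0.0885]
262 232 [ 0.5567 -0.0164  0.0979]
247 240 [ 0.5519 -0.0229  0.1141]
247 250 [ 0.5517 -0.0224  0.1256]
247 265 [ 0.5522 -0.022   0.1388]
277 240 [ 0.5561 -0.0084  0.1137]
277 265 [ 0.5554 -0.0095  0.1392]
277 320 [ 0.5584 -0.0118  0.1702]
215 200 [ 0.5392 -0.0413  0.0731]
310 230 [0.5745 0.0103 0.0721]
```

View pics/s1c.png

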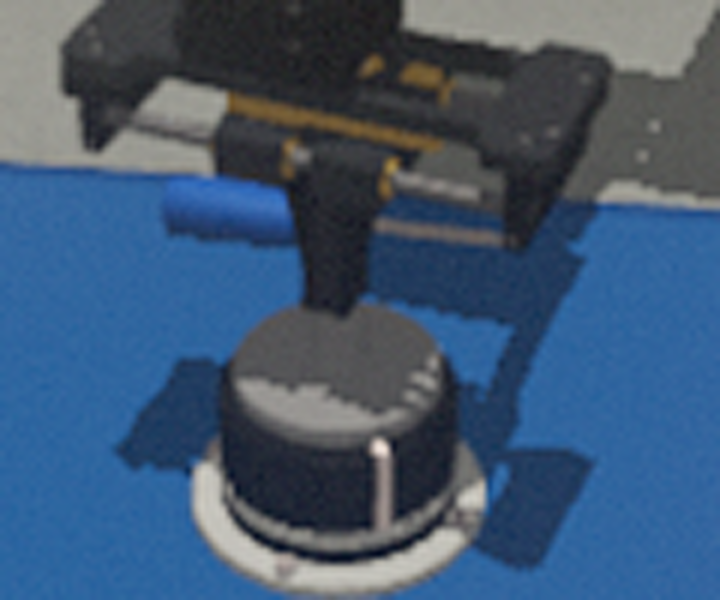

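View pics/t1c.png

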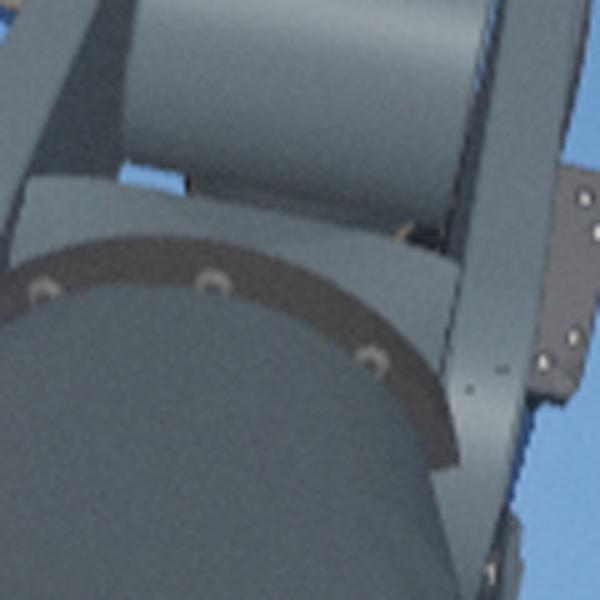

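```bash
python3 - <<'E'
import cv2
a=cv2.imread('pics/w2.png')[190:340,200:330]; cv2.imwrite('pics/w2c.png',cv2.convertScaleAbs(cv2.resize(a,(520,600),interpolation=cv2.INTER_CUBIC),alpha=1.6,beta=20))
E
```

```text
(no output)
```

View pics/w2c.png

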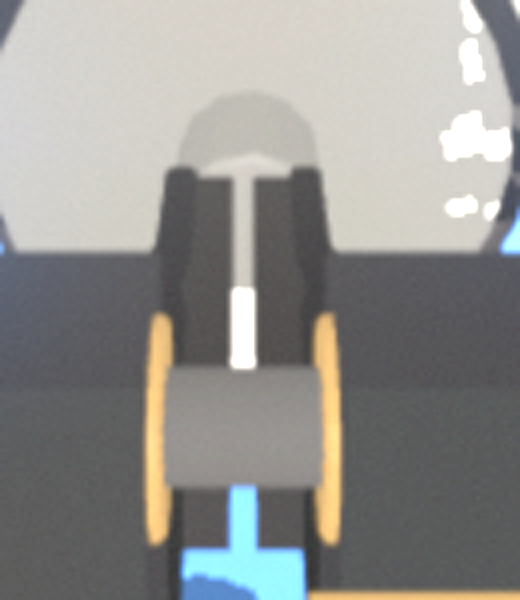

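```bash
python3 - <<'E'
from h import *
np.set_printoptions(precision=4,suppress=True)
i,f=K('wrist'); s=bot.read_state(); R=np.array(s['tcp_rot']); p=np.array(s['position'])
C=np.array(i['rotation'])
print('dtcp in tool', R.T@(np.array(i['position'])-p), R.T@C)
for o in [(0,0,.011),(.0095,0,.011),(-.0095,0,.011),(0,0,-.008),(.0095,0,-.008),(0.0095,0,-.02)]:
    q=C.T@(p+R@np.array(o)-i['position']); print(o,i['cx']+f*q[0]/q[2],i['cy']+f*q[1]/q[2],q[2])
_,d=cap('wrist')
for u in (245,247,255,262,270,277): print(u,[round(float(x),4) for x in d[226:260:3,u]])
E
```

```text
dtcp in tool [ 0.0835 -0.0008 -0.1791] [[ 0.0008 -0.9536 -0.301 ]
 [ 1.      0.0012 -0.001 ]
 [ 0.0013 -0.301   0.9536]]
(0, 0, 0.011) 261.8140284842904 230.02221971657673 0.20637848975849143
(0.0095, 0, 0.011) 261.8480129552613 215.76268028028264 0.2035190453755672
(-0.0095, 0, 0.011) 261.78097287648217 243.89201758797233 0.20923793414141567
(0, 0, -0.008) 261.9171871068561 243.5723636549937 0.1882596051717859
(0.0095, 0, -0.008) 261.95608385539583 228.1282456002195 0.1854001607888616
(0.0095, 0, -0.02) 262.035938544528 237.2652877950951 0.17395665473410019
245 [0.2036, 0.1968, 0.1753, 0.1717, 0.1683, 0.1652, 0.1612, 0.1584, 0.1566, 0.1526, 0.1494, 0.1471]
247 [0.1937, 0.1884, 0.1754, 0.1718, 0.1685, 0.1639, 0.163, 0.1584, 0.1551, 0.1527, 0.1504, 0.1468]
255 [0.1861, 0.1812, 0.1816, 0.1743, 0.1716, 0.1672, 0.1641, 0.1609, 0.1591, 0.1559, 0.153, 0.1501]
262 [0.1834, 0.1819, 0.181, 0.1757, 0.171, 0.1685, 0.1649, 0.1625, 0.1586, 0.1558, 0.1523, 0.1526]
270 [0.1871, 0.1826, 0.1819, 0.1741, 0.1717, 0.1677, 0.1645, 0.1615, 0.1585, 0.1556, 0.1535, 0.1495]
277 [0.1959, 0.1906, 0.1758, 0.1709, 0.1675, 0.1648, 0.1616, 0.1586, 0.1555, 0.152, 0.1499, 0.1484]
```

```bash
python3 - <<'E'
from h import *
np.set_printoptions(precision=1,suppress=True)
i,f=K('wrist'); s=bot.read_state(); R=np.array(s['tcp_rot']); p=np.array(s['position'])
p1,d=cap('wrist'); c=np.array(i['position'])
def tl(u,v): return R.T@(c+ray(i,f,u,v)*d[v,u]-p)*1000
for u,v in [(180,250),(180,256),(180,260),(180,275),(180,285),(180,300),(180,335),(180,345),(180,355),(180,370),(250,320),(262,300),(20,295),(20,350),(20,375),(247,233),(277,233),(255,236),(270,236),(255,234),(262,255)]: print(u,v,tl(u,v))
E
```

```text
180 250 [-52.  -71.9  85.4]
180 256 [ 38.1 -23.7 -94.1]
180 260 [ 38.1 -23.2 -96.4]
180 275 [  37.8  -21.5 -103.8]
180 285 [  39.   -19.9 -110.2]
180 300 [  35.3  -20.  -110.9]
180 335 [  26.   -20.5 -111.9]
180 345 [  24.3  -20.3 -113.4]
180 355 [  25.2  -19.2 -117.4]
180 370 [  25.2  -18.3 -121.7]
250 320 [ -5.3  -5.  -66.7]
262 300 [  30.8   -0.3 -104.4]
20 295 [  32.   -63.8 -104.1]
20 350 [  2.5 -79.  -91.5]
20 375 [  26.1  -51.4 -124. ]
247 233 [ 12.2  -7.8 -20.6]
277 233 [ 11.9   7.9 -19.9]
255 236 [ 10.1  -3.7 -19.8]
270 236 [ 10.3   4.2 -20.1]
255 234 [ 10.1  -3.7 -17.2]
262 255 [ 10.6  -0.1 -41.5]
```

The gripper closed over the top of the knob. The wrist depth shows the fingertips about 17 mm *behind* the reported TCP, not 11 mm ahead as stated, while laterally they are centred. From here I use tip z = reported z + 17.5 mm. I'll open and go 29 mm lower.

Call:
jog_arm([
  {"dp":[0,0,0],"turn":[0,0,0],"grip":0.6},
  {"dp":[0,0,0],"turn":[0,0,0],"grip":0.6},
  {"dp":[0,0,0],"turn":[0,0,0],"grip":0.6},
  {"dp":[0,0,0],"turn":[0,0,0],"grip":0.6},
  {"dp":[0,0,0],"turn":[0,0,0],"grip":0.6},
])

```text
time_s: 4.4
position: [0.565, -0.0187, 0.0865]
tcp_rot: [[-0.964, 0.267, 0.0], [0.267, 0.964, -0.0], [-0.0, 0.0, -1.0]]
force: [-0.4, 0.2, 0.4]
opening: 0.374
```

```bash
python3 -c "
from h import *
print(bot.read_state()['opening']);go(.5638,-.0172,.0580)"
```

```text
0.37375392080902997
dp [ 1.6  1.1 28.5]
tilt fix turn x,y [0. 0.]
```

Call:
jog_arm([
  {"dp":[1.5,1,0],"turn":[0,0,0],"grip":0.6},
  {"dp":[1.5,1,6],"turn":[0,0,0],"grip":0.6},
  {"dp":[1.5,1,14],"turn":[0,0,0],"grip":0.6},
  {"dp":[1.5,1,22],"turn":[0,0,0],"grip":0.6},
  {"dp":[1.5,1,27],"turn":[0,0,0],"grip":0.6},
  {"dp":[1.5,1,28.5],"turn":[0,0,0],"grip":0.4},
  {"dp":[1.5,1,28.5],"turn":[0,0,0],"grip":0},
  {"dp":[1.5,1,28.5],"turn":[0,0,0],"grip":0},
  {"dp":[1.5,1,28.5],"turn":[0,0,0],"grip":0},
  {"dp":[1.5,1,28.5],"turn":[0,0,0],"grip":0},
])

```text
time_s: 5.4
position: [0.5641, -0.0174, 0.0583]
tcp_rot: [[-0.964, 0.267, 0.001], [0.267, 0.964, -0.0], [-0.001, 0.0, -1.0]]
force: [-0.2, 0.5, -1.1]
opening: 0.244
```

Call:
jog_arm([
  {"dp":[0,0,0],"turn":[0,0,0],"grip":0},
  {"dp":[0,0,0],"turn":[0,0,0],"grip":0},
])

```text
time_s: 5.6
position: [0.5641, -0.0174, 0.0583]
tcp_rot: [[-0.964, 0.267, 0.001], [0.267, 0.964, -0.0], [-0.001, 0.0, -1.0]]
force: [0.5, 0.4, 2.3]
opening: 0.247
```

Call:
jog_arm([
  {"dp":[0,0,-5],"turn":[0,0,0],"grip":0},
  {"dp":[0,0,-15],"turn":[0,0,0],"grip":0},
  {"dp":[0,0,-35],"turn":[0,0,0],"grip":0},
  {"dp":[5,12,-50],"turn":[0,0,0],"grip":0},
  {"dp":[15,40,-60],"turn":[0,0,0],"grip":0},
  {"dp":[28,73,-60],"turn":[0,0,0],"grip":0},
  {"dp":[41,107,-60],"turn":[0,0,0],"grip":0},
  {"dp":[54,141,-60],"turn":[0,0,0],"grip":0},
  {"dp":[67,175,-60],"turn":[0,0,0],"grip":0},
  {"dp":[80,208,-60],"turn":[0,0,0],"grip":0},
])

```text
time_s: 6.6
position: [0.542, 0.206, 0.1188]
tcp_rot: [[-0.964, 0.266, 0.001], [0.266, 0.964, 0.0], [-0.001, 0.0, -1.0]]
force: [0.5, -1.0, -1.7]
opening: 0.244
```

Call:
jog_arm([
  {"dp":[13,34,0],"turn":[0,0,0],"grip":0},
  {"dp":[21,55,0],"turn":[0,0,0],"grip":0},
  {"dp":[24.5,64,0],"turn":[0,0,0],"grip":0},
  {"dp":[24.5,64,0],"turn":[0,0,0],"grip":0},
  {"dp":[24.5,64,0],"turn":[0,0,0],"grip":0},
])

```text
time_s: 7.1
position: [0.5357, 0.2718, 0.1181]
tcp_rot: [[-0.964, 0.267, -0.0], [0.267, 0.964, -0.001], [-0.0, -0.001, -1.0]]
force: [-0.4, 0.1, -0.5]
opening: 0.243
```

```bash
python3 - <<'E'
from h import *
s=bot.read_state();print(s['position'],s['opening'],s['force'])
p,d=cap('wrist','w3.png')
q,_=cap('top'); cv2.imwrite('pics/t3.png',cv2.resize(q[150:240,230:330],(800,720)[:2] and (660,594),interpolation=cv2.INTER_CUBIC)[...,::-1]); np.save('t3.npy',q)
E
```

```text
[0.53566895 0.27179573 0.11814184] 0.24297268868680474 [-0.38853969  0.08962986 -0.54832615]
```

View pics/w3.png

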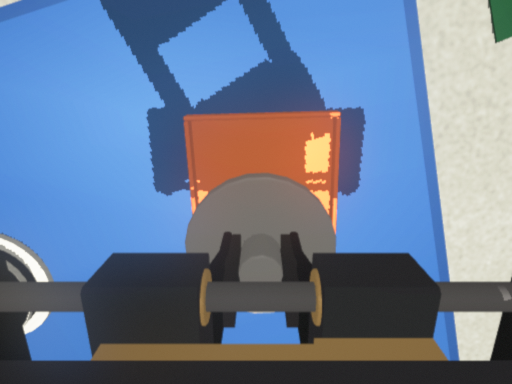

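View pics/t3.png

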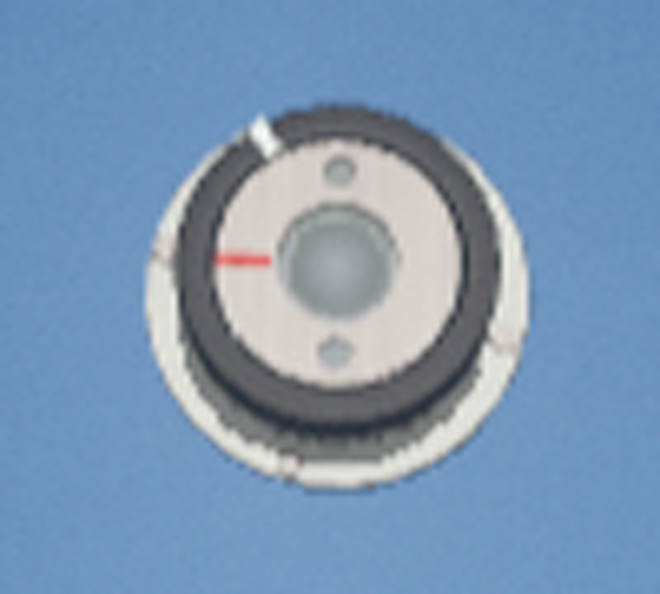

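Call:
jog_arm([
  {"dp":[0,1,20],"turn":[0,0,0],"grip":0},
  {"dp":[0,1,45],"turn":[0,0,0],"grip":0},
  {"dp":[0,1,70],"turn":[0,0,0],"grip":0},
  {"dp":[0,1,90],"turn":[0,0,0],"grip":0},
  {"dp":[0,1,103],"turn":[0,0,0],"grip":0},
  {"dp":[0,1,110],"turn":[0,0,0],"grip":0},
  {"dp":[0,1,114],"turn":[0,0,0],"grip":0},
  {"dp":[0,1,116],"turn":[0,0,0],"grip":0},
  {"dp":[0,1,117],"turn":[0,0,0],"grip":0},
  {"dp":[0,1,117],"turn":[0,0,0],"grip":0},
])

```text
time_s: 8.2
position: [0.5363, 0.2738, 0.0016]
tcp_rot: [[-0.964, 0.266, 0.001], [0.266, 0.964, 0.0], [-0.001, 0.001, -1.0]]
force: [-0.8, 0.3, -0.3]
opening: 0.243
```

Call:
jog_arm([
  {"dp":[0,0,0.5],"turn":[0,0,0],"grip":0.5},
  {"dp":[0,0,0.5],"turn":[0,0,0],"grip":0.5},
  {"dp":[0,0,0.5],"turn":[0,0,0],"grip":0.5},
  {"dp":[0,0,0.5],"turn":[0,0,0],"grip":0.5},
  {"dp":[0,0,0.5],"turn":[0,0,0],"grip":0.5},
])

```text
time_s: 8.7
position: [0.5359, 0.2737, 0.0005]
tcp_rot: [[-0.964, 0.267, 0.0], [0.267, 0.964, 0.0], [-0.0, 0.0, -1.0]]
force: [-0.6, 0.5, -0.6]
opening: 0.489
```

Released. Now I'll lift, measure the ring from the earlier top picture and work out the move to the spanner.

Call:
jog_arm([
  {"dp":[0,0,-10],"turn":[0,0,0],"grip":0.5},
  {"dp":[0,0,-30],"turn":[0,0,0],"grip":0.5},
  {"dp":[0,0,-60],"turn":[0,0,0],"grip":0.5},
  {"dp":[0,0,-95],"turn":[0,0,0],"grip":0.5},
  {"dp":[0,0,-125],"turn":[0,0,0],"grip":0.5},
  {"dp":[-8,-20,-145],"turn":[0,0,0],"grip":0.6},
  {"dp":[-20,-55,-150],"turn":[0,0,0],"grip":0.6},
  {"dp":[-34,-95,-150],"turn":[0,0,0],"grip":0.6},
  {"dp":[-48,-135,-150],"turn":[0,0,0],"grip":0.6},
  {"dp":[-55,-160,-150],"turn":[0,0,0],"grip":0.6},
])

```text
time_s: 9.7
position: [0.5466, 0.1022, 0.1515]
tcp_rot: [[-0.963, 0.268, 0.002], [0.268, 0.963, -0.001], [-0.002, -0.0, -1.0]]
force: [0.9, 0.2, -1.1]
opening: 0.599
```

```bash
python3 - <<'E'
from h import *
np.set_printoptions(precision=4,suppress=True)
s=bot.read_state();print(s['position'],s['opening'])
p,d=cap('wrist','w4.png')
q,_=cap('scene','s4.png')
i,f=K('top'); T=lambda x,y:(230+x/6.6-.42,150+y/6.6-.42)
ha=onz(i,f,*T(340,170),.062);hb=onz(i,f,*T(336,350),.062);m=onz(i,f,*T(217,260),.062);w=onz(i,f,*T(265,137),.062)
c=(ha+hb)/2; print(ha,hb,c,m,w)
an=lambda v:np.degrees(np.arctan2(v[1],v[0]))
print('line',an(ha-hb),np.linalg.norm(ha-hb),'mark',an(m-c),np.linalg.norm(m-c),'white',an(w-c),np.linalg.norm(w-c))
go(.487,-.2425,.15,74.2)
E
```

```text
[0.5466 0.1022 0.1515] 0.5987467964596693
[ 0.594  -0.0191  0.062 ] [ 0.5404 -0.0167  0.062 ] [ 0.5672 -0.0179  0.062 ] [0.5679 0.0176 0.062 ] [0.6045 0.0028 0.062 ]
line -2.5550348826586964 0.053587951351832676 mark 88.96524547198922 0.03543587984947902 white 29.044767757781223 0.0426025950383239
dp [ -35.8 -347.3    1.5]
cur yaw_y 74.29  turn z 0.09
tilt fix turn x,y [-0.04  0.06]
```

View pics/w4.png

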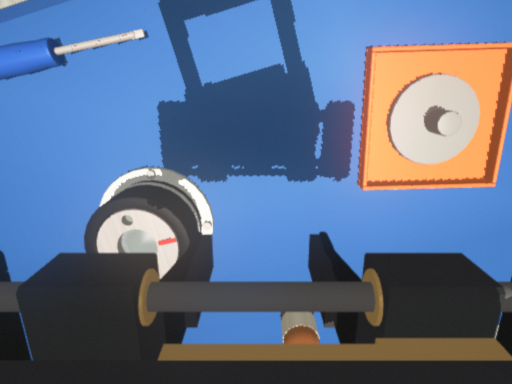

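View pics/s4.png

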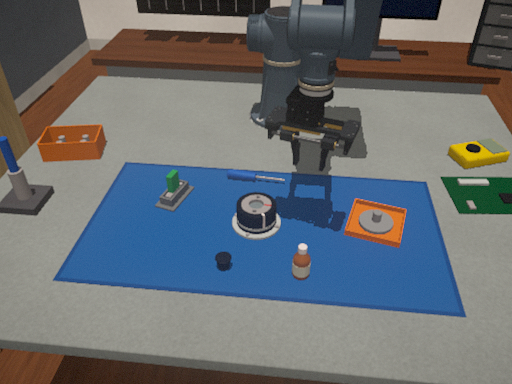

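The cap is in the tray, knob up, with the ring visible and its red mark near (165,241). I'll take a close view of the ring on the way.

Call:
jog_arm([
  {"dp":[-10,-20,-5],"turn":[0,0,0],"grip":1},
  {"dp":[-25,-55,-5],"turn":[0,0,0],"grip":1},
  {"dp":[-40,-90,-5],"turn":[0,0,0],"grip":1},
  {"dp":[-45,-106,-5],"turn":[0,0,0],"grip":1},
  {"dp":[-45,-110,-5],"turn":[0,0,0],"grip":1},
  {"dp":[-45,-110,-5],"turn":[0,0,0],"grip":1},
  {"dp":[-45,-110,-5],"turn":[0,0,0],"grip":1},
])

```text
time_s: 10.5
position: [0.5597, -0.0116, 0.1554]
tcp_rot: [[-0.964, 0.265, -0.001], [0.265, 0.964, 0.001], [0.001, 0.001, -1.0]]
force: [0.3, -0.1, 0.9]
opening: 0.993
```

```bash
python3 - <<'E'
from h import *
s=bot.read_state();i,f=K('wrist')
p,d=cap('wrist','w5.png'); np.savez('w5.npz',p=p,d=d,R=i['rotation'],pos=i['position'],tp=s['position'],tr=s['tcp_rot'])
print(s['position'],s['qvel'])
cv2.imwrite('pics/w5c.png',cv2.resize(p[130:260,180:340],(800,650)[:2] and (736,598),interpolation=cv2.INTER_CUBIC)[...,::-1])
E
```

```text
[ 0.55970687 -0.01162078  0.15543043] [ 0.38192663 -0.02406257 -0.03632602 -0.24226172 -0.19568526 -0.19762166]
```

View pics/w5c.png

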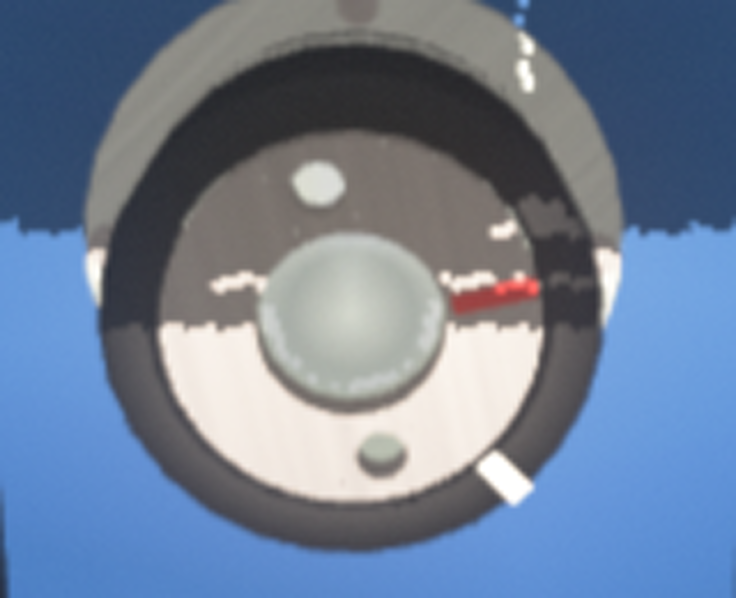

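```bash
python3 - <<'E'
from h import *
np.set_printoptions(precision=4,suppress=True)
z=np.load('w5.npz'); _,f=K('wrist'); i=dict(vision.camera_info('wrist')); i['position']=z['pos']; i['rotation']=z['R']
W=lambda x,y: onz(i,f,180+x/4.6-.39,130+y/4.6-.39,.062)
ha=W(382,454);hb=W(319,185);c=(ha+hb)/2
rim=np.array([W(*q) for q in((157,325),(545,325),(350,502),(350,129),(205,433),(490,200))])
A=np.c_[2*rim[:,:2],np.ones(len(rim))];o=np.linalg.lstsq(A,(rim[:,:2]**2).sum(1),rcond=None)[0];
print('rim c',o[:2],np.sqrt(o[2]+o[0]**2+o[1]**2))
an=lambda v:np.degrees(np.arctan2(v[1],v[0]))
r1,r2=W(540,288),W(453,303);w=W(504,478);w1,w2=W(490,461),W(522,496)
print('holes',ha,hb,c,np.linalg.norm(ha-hb),an(ha-hb))
print('red',an(r1-c),an(r1-r2),np.linalg.norm(r1-c),'white',an(w-c),np.linalg.norm(w-c),an(w2-w1))
E
```

```text
rim c [ 0.566  -0.0185] 0.036343650814144
holes [ 0.5933 -0.0197  0.062 ] [ 0.5387 -0.0168  0.062 ] [ 0.566  -0.0182  0.062 ] 0.05462470888564901 -3.036921402696844
red 85.79851387997587 84.95139241166179 0.03596978544915799 white 27.62716765777528 0.04337986199364031 25.542284707766463
```

```bash
python3 -c "
from h import *
go(.487,-.2425,.12,74.2)"
```

```text
dp [   9.  -242.    35.3]
cur yaw_y 74.63  turn z 0.43
tilt fix turn x,y [ 0.03 -0.04]
```

Call:
jog_arm([
  {"dp":[1,-20,0],"turn":[0,0,0],"grip":1},
  {"dp":[3,-55,0],"turn":[0,0,0],"grip":1},
  {"dp":[4,-95,5],"turn":[0,0,0],"grip":1},
  {"dp":[5,-135,15],"turn":[0,0,0],"grip":1},
  {"dp":[7,-175,25],"turn":[0,0,0],"grip":1},
  {"dp":[8,-210,32],"turn":[0,0,0],"grip":1},
  {"dp":[9,-232,35],"turn":[0,0,0],"grip":1},
  {"dp":[9,-242,35],"turn":[0,0,0],"grip":1},
  {"dp":[9,-242,35],"turn":[0,0,0],"grip":1},
  {"dp":[9,-242,35],"turn":[0,0,0],"grip":1},
])

```text
time_s: 11.55
position: [0.4875, -0.2427, 0.1207]
tcp_rot: [[-0.964, 0.266, 0.0], [0.266, 0.964, 0.001], [0.0, 0.001, -1.0]]
force: [-0.2, -0.4, 0.7]
opening: 0.998
```

```bash
python3 - <<'E'
from h import *
s=bot.read_state();i,f=K('wrist')
p,d=cap('wrist','w6.png'); np.savez('w6.npz',p=p,d=d,R=i['rotation'],pos=i['position'],tp=s['position'],tr=s['tcp_rot'])
print(s['position'])
cv2.imwrite('pics/w6c.png',cv2.resize(p[110:260,170:350],(720,600),interpolation=cv2.INTER_CUBIC)[...,::-1])
E
```

```text
[ 0.48751372 -0.24272835  0.12065138]
```

View pics/w6c.png

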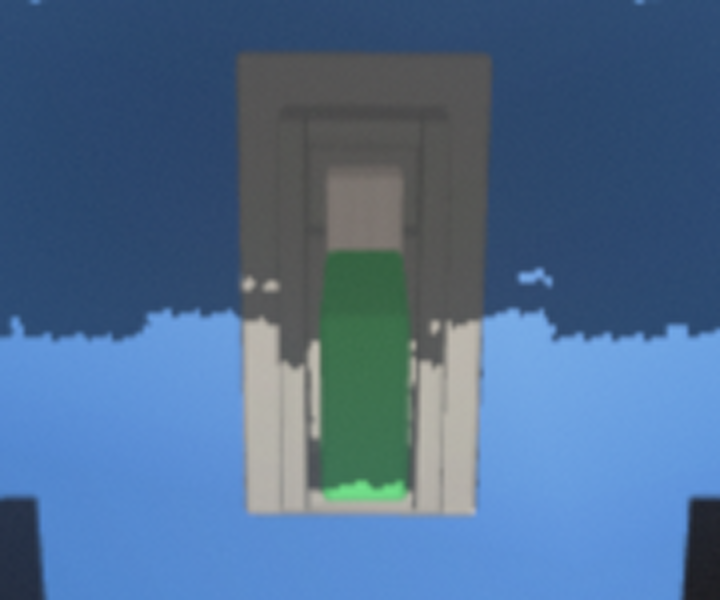

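```bash
python3 - <<'E'
from h import *
np.set_printoptions(precision=4,suppress=True)
z=np.load('w6.npz'); _,f=K('wrist'); i=dict(position=z['pos'],rotation=z['R'],cx=vision.camera_info('wrist')['cx'],cy=vision.camera_info('wrist')['cy'])
W=lambda x,y,h: onz(i,f,170+x/4-.38,110+y/4-.38,h)
an=lambda v:np.degrees(np.arctan2(v[1],v[0]))
a,b,c,d=[W(*q,.078) for q in((323,315),(408,315),(407,500),(323,500))]
print('handle',np.mean([a,b,c,d],0),np.linalg.norm(b-a),np.linalg.norm(d-a),an(d-a),an(c-b))
a,b,c,d=[W(*q,.016) for q in((326,170),(402,170),(404,230),(327,230))]
a,b=W(327,168,.028),W(402,168,.028);print('bar near end',(a+b)/2,an(b-a))
for h in(.004,.006,.008):
  a,b,c,d=[W(*q,h) for q in((237,53),(492,53),(477,513),(247,513))]
  print('rest',h,np.mean([a,b,c,d],0),np.linalg.norm(b-a),np.linalg.norm(d-a),an(d-a),an(c-b))
s=np.array(z['tr']);print('tool', z['tp'], an(s[:,1]))
m=(z['d'][150:235,255:266]); print(np.median(m))
E
```

```text
handle [ 0.4874 -0.2432  0.078 ] 0.014816204915199612 0.03517925629475046 -15.875394561101343 -15.067555977371692
bar near end [ 0.4542 -0.2342  0.028 ] 74.64726163191831
rest 0.004 [ 0.487  -0.2435  0.004 ] 0.05582196286039381 0.11021122615277211 -15.725058135482277 -15.581033840245407
rest 0.006 [ 0.4864 -0.2433  0.006 ] 0.055444448394270957 0.10946588632468571 -15.725058135482284 -15.58103384024544
rest 0.008 [ 0.4859 -0.2432  0.008 ] 0.05506693392814809 0.10872054649659937 -15.72505813548228 -15.581033840245416
tool [ 0.4875 -0.2427  0.1207] 74.59792108416264
0.23932575
```

Call:
jog_arm([
  {"dp":[0,-0.5,15],"turn":[0,0,0.2],"grip":1},
  {"dp":[0,-0.5,40],"turn":[0,0,0.2],"grip":0.9},
  {"dp":[0,-0.5,65],"turn":[0,0,0.2],"grip":0.7},
  {"dp":[0,-0.5,82],"turn":[0,0,0.2],"grip":0.6},
  {"dp":[0,-0.5,92],"turn":[0,0,0.2],"grip":0.5},
  {"dp":[0,-0.5,96],"turn":[0,0,0.2],"grip":0.4},
  {"dp":[0,-0.5,96],"turn":[0,0,0.2],"grip":0.3},
  {"dp":[0,-0.5,96],"turn":[0,0,0.2],"grip":0},
  {"dp":[0,-0.5,96],"turn":[0,0,0.2],"grip":0},
  {"dp":[0,-0.5,96],"turn":[0,0,0.2],"grip":0},
])

```text
time_s: 12.6
position: [0.4874, -0.2449, 0.0252]
tcp_rot: [[-0.963, 0.27, 0.001], [0.27, 0.963, -0.001], [-0.001, -0.001, -1.0]]
force: [-0.3, 0.0, 0.4]
opening: 0.264
```

Call:
jog_arm([
  {"dp":[0,0,0],"turn":[0,0,0],"grip":0},
  {"dp":[0,0,0],"turn":[0,0,0],"grip":0},
  {"dp":[0,0,0],"turn":[0,0,0],"grip":0},
])

```text
time_s: 12.9
position: [0.4872, -0.2448, 0.025]
tcp_rot: [[-0.963, 0.27, 0.001], [0.27, 0.963, -0.0], [-0.001, -0.0, -1.0]]
force: [0.5, -0.0, 4.2]
opening: 0.185
```

```bash
python3 - <<'E'
from h import *
s=bot.read_state();i,f=K('wrist')
p,d=cap('wrist','w7.png'); R=s['tcp_rot']; print(s['position'],np.degrees(np.arctan2(R[1,1],R[0,1])),s['force'],s['moment'],s['opening'])
E
```

```text
[ 0.48722191 -0.24476344  0.02496798] 74.33345554853508 [ 0.48339856 -0.02205806  4.16224906] [0.1131903  0.02595123 0.00789525] 0.18492606656252075
```

View pics/w7.png

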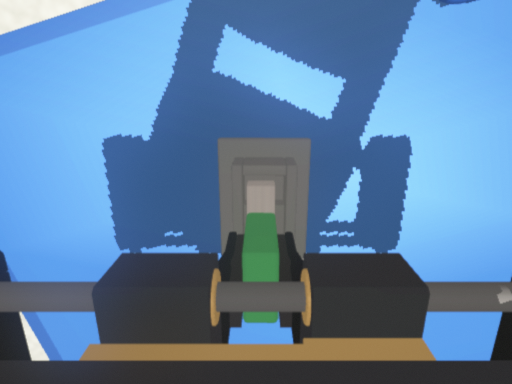

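Gripped at 16.1 mm. I'll lift, carry to above the ring and turn to the hole line.

Call:
jog_arm([
  {"dp":[0,0,-4],"turn":[0,0,0],"grip":0},
  {"dp":[0,0,-14],"turn":[0,0,0],"grip":0},
  {"dp":[0,0,-34],"turn":[0,0,0],"grip":0},
  {"dp":[0,0,-60],"turn":[0,0,0],"grip":0},
  {"dp":[-1,15,-80],"turn":[0,0,0],"grip":0},
  {"dp":[-3,45,-84],"turn":[0,0,-3],"grip":0},
  {"dp":[-5,80,-84],"turn":[0,0,-6],"grip":0},
  {"dp":[-7,115,-84],"turn":[0,0,-9],"grip":0},
  {"dp":[-9,150,-84],"turn":[0,0,-12],"grip":0},
  {"dp":[-11,180,-84],"turn":[0,0,-12.7],"grip":0},
])

```text
time_s: 13.95
position: [0.5461, -0.0725, 0.1088]
tcp_rot: [[-0.999, 0.05, -0.0], [0.05, 0.999, 0.0], [0.0, 0.0, -1.0]]
force: [0.1, 0.2, -0.9]
opening: 0.179
```

```bash
python3 -c "
from h import *
go(.566,-.0183,.091,87)"
```

```text
dp [-17.1  55.1  17.8]
cur yaw_y 87.13  turn z 0.13
tilt fix turn x,y [ 0.01 -0.02]
```

Call:
jog_arm([
  {"dp":[-5,18,0],"turn":[0,0,0],"grip":0},
  {"dp":[-12,40,0],"turn":[0,0,0],"grip":0},
  {"dp":[-17,52,8],"turn":[0,0,0],"grip":0},
  {"dp":[-17,55,16],"turn":[0,0,0],"grip":0},
  {"dp":[-17,55,18],"turn":[0,0,0],"grip":0},
  {"dp":[-17,55,18],"turn":[0,0,0],"grip":0},
  {"dp":[-17,55,18],"turn":[0,0,0],"grip":0},
])

```text
time_s: 14.65
position: [0.5657, -0.0211, 0.0902]
tcp_rot: [[-0.999, 0.053, -0.001], [0.053, 0.999, -0.0], [0.001, -0.0, -1.0]]
force: [0.8, 0.1, -0.8]
opening: 0.181
```

```bash
python3 - <<'E'
from h import *
s=bot.read_state();i,f=K('wrist')
p,d=cap('wrist','w8.png'); R=s['tcp_rot']; print(s['position'],np.degrees(np.arctan2(R[1,1],R[0,1])),s['opening'])
np.savez('w8.npz',p=p,d=d,R=i['rotation'],pos=i['position'],tp=s['position'],tr=s['tcp_rot'])
q,_=cap('scene'); np.save('s8.npy',q)
a=cv2.resize(p[130:260,190:330],(400,371),interpolation=cv2.INTER_CUBIC); b=cv2.resize(q[170:245,220:300],(400,371),interpolation=cv2.INTER_CUBIC)
cv2.imwrite('pics/w8c.png',np.hstack([a,b])[...,::-1])
E
```

```text
[ 0.56567991 -0.02113078  0.0902348 ] 86.97018502410353 0.18132772715520562
```

View pics/w8c.png

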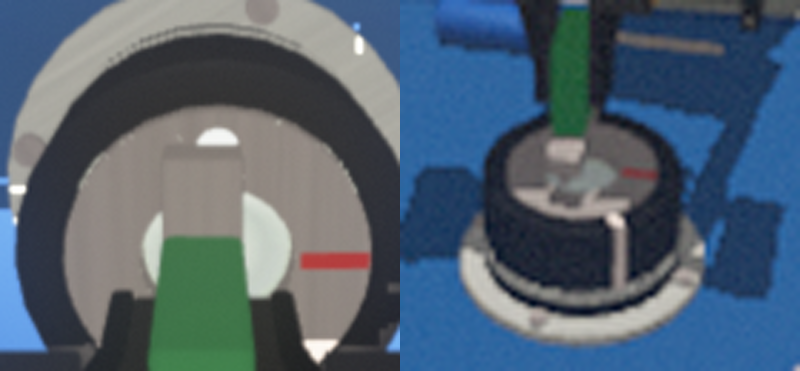

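```bash
python3 - <<'E'
from h import *
np.set_printoptions(precision=4,suppress=True)
z=np.load('w8.npz'); _,f=K('wrist'); ii=vision.camera_info('wrist'); i=dict(position=z['pos'],rotation=z['R'],cx=ii['cx'],cy=ii['cy'])
W=lambda x,y,h: onz(i,f,190+x/2.857-.33,130+y/2.857-.33,h)
zu=z['tp'][2]-.025+.016; print('underside',zu)
a,b=W(162,150,zu+.012),W(243,150,zu+.012); print('bar top end',a,b,(a+b)/2)
a,b=W(162,163,zu),W(243,163,zu); 
an=lambda v:np.degrees(np.arctan2(v[1],v[0]))
L,Rr=W(163,230,zu+.012),W(243,230,zu+.012); l0,r0=W(163,160,zu+.012),W(243,160,zu+.012)
print('bar dir',an(L-l0),an(Rr-r0))
print('hole top',W(217,126,.062),'sides',W(194,143,.062),W(239,143,.062))
print('opening',W(142,250,.062),W(292,250,.062))
print('red',W(301,261,.062),W(370,260,.062),an(W(370,260,.062)-W(301,261,.062)))
print('ring sides',W(63,250,.062),W(371,250,.062))
d=z['d']; u,v=[int(190+203/2.857),int(130+190/2.857)]; print('bar pt',z['pos']+ray(i,f,u,v)*d[v,u])
E
```

```text
underside 0.08123480349613486
bar top end [ 0.5303 -0.0278  0.0932] [ 0.5312 -0.0122  0.0932] [ 0.5308 -0.02    0.0932]
bar dir -3.6888769847844873 -2.2371630509830105
hole top [ 0.5339 -0.0169  0.062 ] sides [ 0.5376 -0.0223  0.062 ] [ 0.5382 -0.0121  0.062 ]
opening [ 0.5629 -0.0359  0.062 ] [ 0.5647 -0.0008  0.062 ]
red [0.5676 0.0013 0.062 ] [0.5682 0.0175 0.062 ] 87.93867316956737
ring sides [ 0.562  -0.0544  0.062 ] [0.5657 0.0177 0.062 ]
bar pt [ 0.5388 -0.0202  0.0931]
```

```bash
python3 - <<'E'
from h import *
np.set_printoptions(precision=4,suppress=True)
z=np.load('w8.npz'); _,f=K('wrist'); ii=vision.camera_info('wrist'); i=dict(position=z['pos'],rotation=z['R'],cx=ii['cx'],cy=ii['cy'])
W=lambda x,y,h: onz(i,f,190+x/2.857-.33,130+y/2.857-.33,h)
zu=.0812
print(W(203,158,zu+.012),W(203,145,zu))
p=z['p'][130:200,235:290]; cv2.imwrite('pics/w8d.png',cv2.convertScaleAbs(cv2.resize(p,(550,700)[:2] and (470,598),interpolation=cv2.INTER_CUBIC)[...,::-1],alpha=1.4))
E
```

```text
[ 0.5324 -0.02    0.0932] [ 0.533  -0.02    0.0812]
```

View pics/w8d.png

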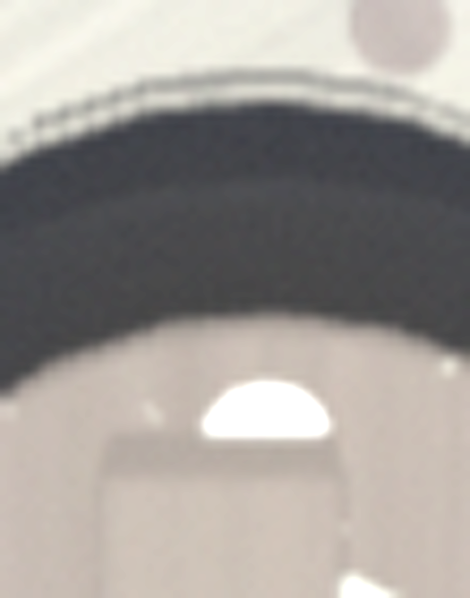

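Call:
jog_arm([
  {"dp":[-0.2,3,0],"turn":[0,0,0],"grip":0},
  {"dp":[-0.2,3,6],"turn":[0,0,0],"grip":0},
  {"dp":[-0.2,3,9],"turn":[0,0,0],"grip":0},
  {"dp":[-0.2,3,9],"turn":[0,0,0],"grip":0},
  {"dp":[-0.2,3,9],"turn":[0,0,0],"grip":0},
])

```text
time_s: 15.25
position: [0.5662, -0.0171, 0.0812]
tcp_rot: [[-0.999, 0.052, -0.0], [0.052, 0.999, 0.0], [0.0, 0.0, -1.0]]
force: [-1.2, 0.2, -0.9]
opening: 0.181
```

```bash
python3 - <<'E'
from h import *
s=bot.read_state();i,f=K('wrist')
p,d=cap('wrist','w9.png'); R=s['tcp_rot']; print(s['position'],np.degrees(np.arctan2(R[1,1],R[0,1])),s['force'])
q,_=cap('scene')
a=cv2.resize(p[130:260,190:330],(400,371),interpolation=cv2.INTER_CUBIC); b=cv2.resize(q[170:245,220:300],(400,371),interpolation=cv2.INTER_CUBIC)
cv2.imwrite('pics/w9c.png',cv2.convertScaleAbs(np.hstack([a,b])[...,::-1],alpha=1.3))
E
```

```text
[ 0.56620409 -0.0171287   0.08118572] 87.04596913518479 [-1.22775101  0.24868365 -0.94817988]
```

View pics/w9c.png

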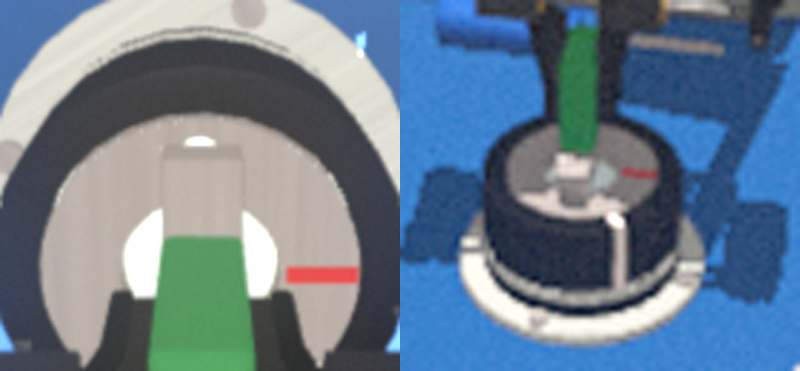

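Centred to within about 0.6 mm. I'll shift by that much and lower, watching the force.

Call:
jog_arm([
  {"dp":[0,-0.7,0],"turn":[0,0,0],"grip":0},
  {"dp":[0,-0.7,2],"turn":[0,0,0],"grip":0},
  {"dp":[0,-0.7,4],"turn":[0,0,0],"grip":0},
  {"dp":[0,-0.7,6],"turn":[0,0,0],"grip":0},
  {"dp":[0,-0.7,6],"turn":[0,0,0],"grip":0},
])

```text
time_s: 15.85
position: [0.566, -0.0178, 0.075]
tcp_rot: [[-0.999, 0.052, -0.001], [0.052, 0.999, 0.0], [0.001, 0.0, -1.0]]
force: [0.6, 0.6, -1.3]
opening: 0.185
```

```bash
python3 - <<'E'
from h import *
s=bot.read_state(); print(s['position'],s['force'],s['moment'])
E
```

```text
[ 0.56598742 -0.01780387  0.07504802] [ 0.59626412  0.55402007 -1.30042364] [ 0.02505032 -0.01200313  0.00236315]
```

Call:
jog_arm([
  {"dp":[0,0,1.5],"turn":[0,0,0],"grip":0},
  {"dp":[0,0,3],"turn":[0,0,0],"grip":0},
  {"dp":[0,0,3.5],"turn":[0,0,0],"grip":0},
  {"dp":[0,0,3.5],"turn":[0,0,0],"grip":0},
])

```text
time_s: 16.25
position: [0.5662, -0.0179, 0.0718]
tcp_rot: [[-0.999, 0.052, -0.0], [0.052, 0.999, 0.0], [0.0, 0.0, -1.0]]
force: [0.0, 1.0, -3.0]
opening: 0.181
```

```bash
python3 - <<'E'
from h import *
s=bot.read_state(); print(s['position'],s['force'],s['moment'],s['opening'],s['joint_positions'])
p,d=cap('wrist'); q,_=cap('scene')
a=cv2.resize(p[130:260,190:330],(400,371),interpolation=cv2.INTER_CUBIC); b=cv2.resize(q[170:245,220:300],(400,371),interpolation=cv2.INTER_CUBIC)
cv2.imwrite('pics/w10c.png',cv2.convertScaleAbs(np.hstack([a,b])[...,::-1],alpha=1.3))
E
```

```text
[ 0.56622598 -0.01788217  0.07182543] [ 0.01494271  0.99008185 -3.04110446] [-0.00752278 -0.00756689 -0.00300719] 0.18100280338272362 [-1.31078212e+01  3.66134760e+01  9.69962539e+01 -1.25712170e-03
  4.64037227e+01 -1.00146784e+02]
```

View pics/w10c.png

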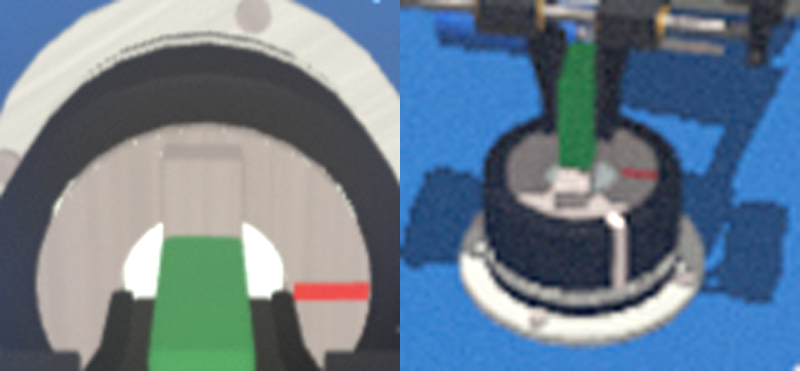

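The pins are fully in: the bar sits on the ring and only light force reads. Now I turn clockwise in two calls.

Call:
jog_arm([
  {"dp":[0,0,0],"turn":[0,0,2],"grip":0},
  {"dp":[0,0,0],"turn":[0,0,5],"grip":0},
  {"dp":[0,0,0],"turn":[0,0,9],"grip":0},
  {"dp":[0,0,0],"turn":[0,0,13],"grip":0},
  {"dp":[0,0,0],"turn":[0,0,17],"grip":0},
  {"dp":[0,0,0],"turn":[0,0,21],"grip":0},
  {"dp":[0,0,0],"turn":[0,0,25],"grip":0},
  {"dp":[0,0,0],"turn":[0,0,28],"grip":0},
  {"dp":[0,0,0],"turn":[0,0,30],"grip":0},
  {"dp":[0,0,0],"turn":[0,0,30],"grip":0},
])

```text
time_s: 17.35
position: [0.5665, -0.0176, 0.072]
tcp_rot: [[-0.839, 0.544, 0.0], [0.544, 0.839, 0.0], [-0.0, 0.001, -1.0]]
force: [0.4, 1.0, -2.2]
opening: 0.18
```

```bash
python3 - <<'E'
from h import *
s=bot.read_state(); R=s['tcp_rot']; print(s['position'],np.degrees(np.arctan2(R[1,1],R[0,1])),s['force'],s['moment'],s['opening'])
p,d=cap('wrist','w11.png')
E
```

```text
[ 0.56645438 -0.01757088  0.07204266] 57.04748736993325 [ 0.36715301  0.98283409 -2.15799958] [ 0.2040564  -0.07604844  0.01442058] 0.1799692552699625
```

View pics/w11.png

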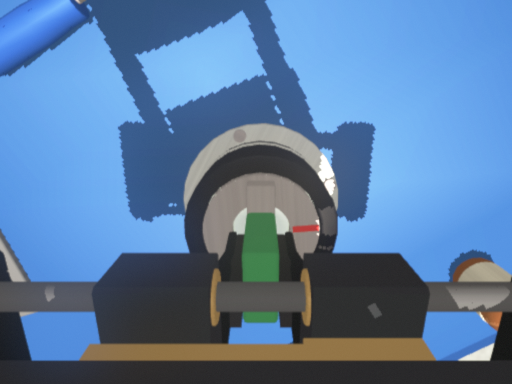

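Call:
jog_arm([
  {"dp":[0,0,0],"turn":[0,0,3],"grip":0},
  {"dp":[0,0,0],"turn":[0,0,7],"grip":0},
  {"dp":[0,0,0],"turn":[0,0,11],"grip":0},
  {"dp":[0,0,0],"turn":[0,0,15],"grip":0},
  {"dp":[0,0,0],"turn":[0,0,19],"grip":0},
  {"dp":[0,0,0],"turn":[0,0,23],"grip":0},
  {"dp":[0,0,0],"turn":[0,0,26],"grip":0},
  {"dp":[0,0,0],"turn":[0,0,28],"grip":0},
  {"dp":[0,0,0],"turn":[0,0,28],"grip":0},
  {"dp":[0,0,0],"turn":[0,0,28],"grip":0},
])

```text
time_s: 18.4
position: [0.5667, -0.0178, 0.0721]
tcp_rot: [[-0.486, 0.874, 0.001], [0.874, 0.486, 0.0], [-0.0, 0.001, -1.0]]
force: [1.3, 1.1, -1.4]
opening: 0.178
```

```bash
cat > look.py <<'E'
import sys
from h import *
n=sys.argv[1]
s=bot.read_state(); i,f=K('wrist'); R=s['tcp_rot']; print(s['time_s'],s['position'],np.degrees(np.arctan2(R[1,1],R[0,1])),s['force'],s['opening'])
p,d=cap('wrist',n+'.png'); np.savez(n+'.npz',p=p,d=d,R=i['rotation'],pos=i['position'])
cv2.imwrite('pics/'+n+'c.png',cv2.convertScaleAbs(cv2.resize(p[170:260,270:350],(533,600),interpolation=cv2.INTER_CUBIC)[...,::-1],alpha=1.3))
E
python3 look.py w12
```

```text
18.4 [ 0.56665764 -0.01776616  0.07206053] 29.102792433931395 [ 1.29614914  1.13594988 -1.40709348] 0.17764837937732922
```

View pics/w12c.png

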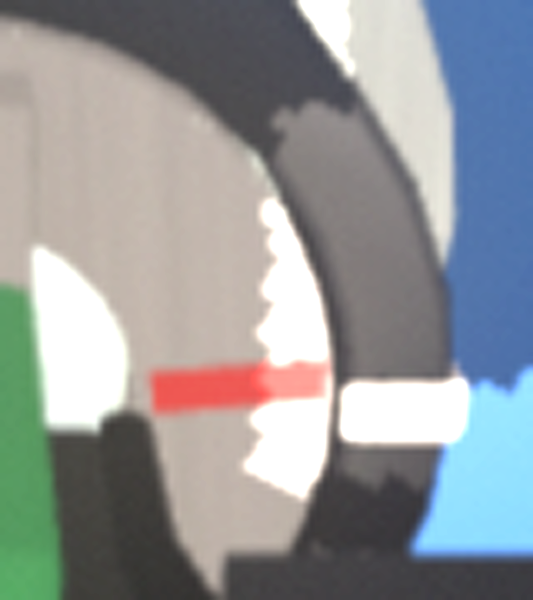

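The red mark's outer end is at (325,378) in the crop and the white line is at row 411, so a few degrees remain.

```bash
cat > ang.py <<'E'
import sys
from h import *
np.set_printoptions(precision=4,suppress=True)
def run(n,x0,y0,sc,C=None):
    z=np.load(n+'.npz'); p=z['p']; _,f=K('wrist'); ii=vision.camera_info('wrist'); i=dict(position=z['pos'],rotation=z['R'],cx=ii['cx'],cy=ii['cy'])
    h=cv2.cvtColor(p,cv2.COLOR_RGB2HSV); roi=np.zeros(p.shape[:2],np.uint8); roi[175:256,270:350]=1
    red=((p[...,0]>110)&(p[...,0]>1.7*p[...,1].astype(float))&(p[...,0]>1.7*p[...,2].astype(float))&(roi>0))
    v,u=np.nonzero(red); P=onz(i,f,u,v,.062)[:,:2]; 
    vx,vy,_,_=cv2.fitLine(P.astype(np.float32)*1000,cv2.DIST_L2,0,.01,.01).ravel(); a=np.degrees(np.arctan2(vy,vx))
    print('red n',len(u),'mean',P.mean(0),'line ang',a if a>-60 else a+180)
    w=[onz(i,f,x0+x/sc-.42,y0+y/sc-.42,.062)[:2] for x,y in C]
    an=lambda v:np.degrees(np.arctan2(v[1],v[0]))
    for c in((.566,-.0183),(.5655,-.0187),(.5665,-.018)):
        c=np.array(c); print(c,'red',an(P.mean(0)-c),'white',[an(q-c) for q in w],[np.linalg.norm(q-c) for q in w])
    return i,f
E
python3 - <<'E'
from ang import *
i,f=run('w12',270,170,6.667,[(342,412),(440,411)])
# ring centre from rim points in this picture
E
```

```text
red n 141 mean [ 0.5894 -0.0037] line ang 34.566513
[ 0.566  -0.0183] red 32.026859221828595 white [np.float64(27.267056561045795), np.float64(27.75912117461326)] [np.float64(0.03760693296084623), np.float64(0.04670972774595809)]
[ 0.5655 -0.0187] red 32.17701421324393 white [np.float64(27.45659464188254), np.float64(27.905678439087353)] [np.float64(0.03823483798575009), np.float64(0.04733864152289865)]
[ 0.5665 -0.018 ] red 32.04981428784241 white [np.float64(27.208878868215326), np.float64(27.718632718984583)] [np.float64(0.03702507008484163), np.float64(0.04612755589180918)]
```

Call:
jog_arm([
  {"dp":[0,0,0],"turn":[0,0,2],"grip":0},
  {"dp":[0,0,0],"turn":[0,0,4],"grip":0},
  {"dp":[0,0,0],"turn":[0,0,4.6],"grip":0},
  {"dp":[0,0,0],"turn":[0,0,4.6],"grip":0},
  {"dp":[0,0,0],"turn":[0,0,4.6],"grip":0},
])

```text
time_s: 18.95
position: [0.5667, -0.0178, 0.072]
tcp_rot: [[-0.414, 0.91, 0.001], [0.91, 0.414, 0.0], [-0.0, 0.001, -1.0]]
force: [1.7, 2.1, -2.2]
opening: 0.182
```

```bash
python3 look.py w13
```

```text
18.95 [ 0.56668163 -0.01781123  0.07204377] 24.471220299831874 [ 1.69215666  2.08400399 -2.15563142] 0.1821618388883462
```

View pics/w13c.png

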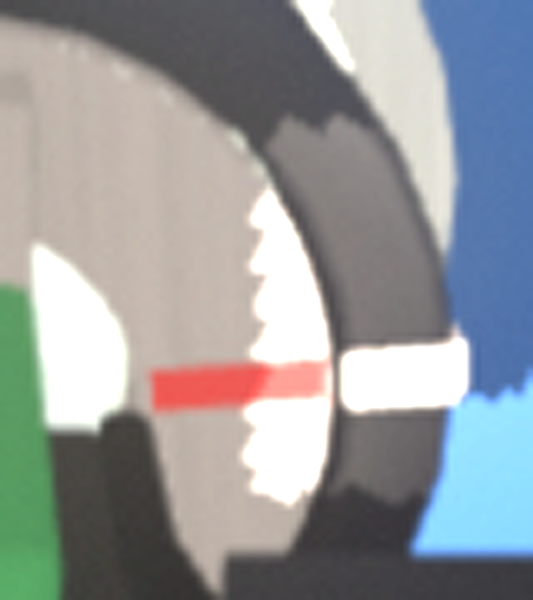

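```bash
python3 - <<'E'
from ang import *
run('w13',270,170,6.667,[(342,379),(440,373)])
z=np.load('w13.npz');cv2.imwrite('pics/w13d.png',cv2.resize(z['p'][212:240,288:344],(784,392),interpolation=cv2.INTER_NEAREST)[...,::-1])
E
```

```text
red n 135 mean [ 0.5904 -0.0055] line ang 29.405588
[ 0.566  -0.0183] red 27.65192987586474 white [np.float64(27.646164221819408), np.float64(27.779210573975)] [np.float64(0.03747487925649877), np.float64(0.04652540778821868)]
[ 0.5655 -0.0187] red 27.900631929359896 white [np.float64(27.83010580313408), np.float64(27.926072696954623)] [np.float64(0.03810359458392313), np.float64(0.047154364022613075)]
[ 0.5665 -0.018 ] red 27.58033100035083 white [np.float64(27.59375852688377), np.float64(27.73881424367785)] [np.float64(0.036892776711256015), np.float64(0.04594322444255615)]
```

View pics/w13d.png

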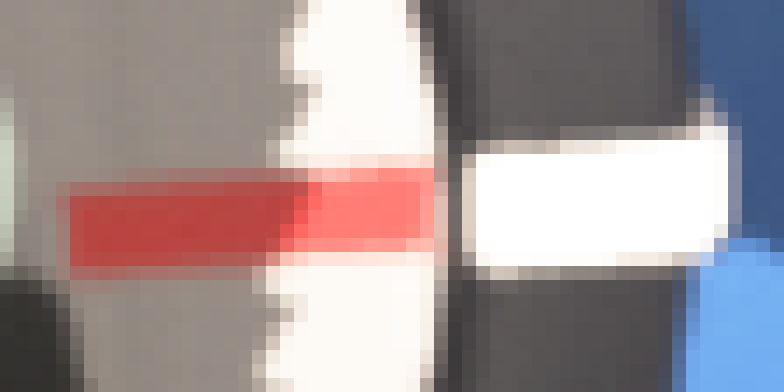

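Measured red at 27.7° against white at 27.7°, so they are aligned. I'll back the pins off within their slack, lift straight out and check.

Call:
jog_arm([
  {"dp":[0,0,0],"turn":[0,0,-2],"grip":0},
  {"dp":[0,0,0],"turn":[0,0,-4],"grip":0},
  {"dp":[0,0,-3],"turn":[0,0,-4],"grip":0},
  {"dp":[0,0,-8],"turn":[0,0,-4],"grip":0},
  {"dp":[0,0,-15],"turn":[0,0,-4],"grip":0},
  {"dp":[0,0,-25],"turn":[0,0,-4],"grip":0},
  {"dp":[0,0,-35],"turn":[0,0,-4],"grip":0},
  {"dp":[0,0,-40],"turn":[0,0,-4],"grip":0},
  {"dp":[0,0,-40],"turn":[0,0,-4],"grip":0},
])

```text
time_s: 19.9
position: [0.5671, -0.018, 0.1133]
tcp_rot: [[-0.476, 0.879, 0.003], [0.879, 0.476, -0.001], [-0.002, 0.002, -1.0]]
force: [0.5, 0.1, -1.7]
opening: 0.179
```

```bash
python3 look.py w14; python3 -c "
from h import *
go(.4872,-.2440,.105,74.4)"
```

```text
19.9 [ 0.56714207 -0.01804211  0.11331791] 28.44759403865112 [ 0.47140835  0.13664687 -1.69372459] 0.17910255562531222
dp [-160.9 -177.6    7.6]
cur yaw_y 28.44  turn z -45.96
tilt fix turn x,y [0.06 0.05]
```

View pics/w14.png

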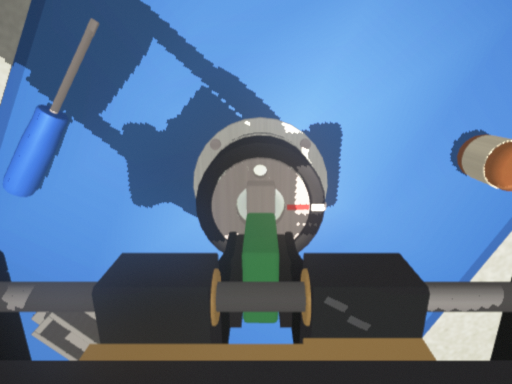

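The spanner is out, and the red mark at (297,207) still lines up with the white at (318,207). Returning to the rest.

Call:
jog_arm([
  {"dp":[-10,-11,0],"turn":[0,0,-3],"grip":0},
  {"dp":[-28,-31,0],"turn":[0,0,-8],"grip":0},
  {"dp":[-50,-55,0],"turn":[0,0,-14],"grip":0},
  {"dp":[-73,-80,0],"turn":[0,0,-21],"grip":0},
  {"dp":[-97,-106,0],"turn":[0,0,-28],"grip":0},
  {"dp":[-120,-132,0],"turn":[0,0,-35],"grip":0},
  {"dp":[-140,-155,0],"turn":[0,0,-41],"grip":0},
  {"dp":[-154,-170,0],"turn":[0,0,-45],"grip":0},
  {"dp":[-161,-177.5,0],"turn":[0,0,-46],"grip":0},
  {"dp":[-161,-177.5,0],"turn":[0,0,-46],"grip":0},
])

```text
time_s: 20.95
position: [0.4864, -0.2455, 0.1116]
tcp_rot: [[-0.963, 0.271, -0.0], [0.271, 0.963, -0.0], [0.0, -0.0, -1.0]]
force: [-0.6, 0.3, -1.5]
opening: 0.183
```

Call:
jog_arm([
  {"dp":[0,0,10],"turn":[0,0,0],"grip":0},
  {"dp":[0,0,20],"turn":[0,0,0],"grip":0},
  {"dp":[0,0,30],"turn":[0,0,0],"grip":0},
  {"dp":[0,0,30],"turn":[0,0,0],"grip":0},
  {"dp":[0,0,30],"turn":[0,0,0],"grip":0},
  {"dp":[0,0,30],"turn":[0,0,0],"grip":0},
])

```text
time_s: 21.55
position: [0.4872, -0.2438, 0.082]
tcp_rot: [[-0.963, 0.268, 0.0], [0.268, 0.963, -0.0], [-0.0, -0.0, -1.0]]
force: [0.1, -0.3, -0.5]
opening: 0.184
```

```bash
python3 -c "
from h import *
s=bot.read_state(); print(s['position'],s['qvel'])
go(.4872,-.2438,.025,74.4)
p,d=cap('wrist','w15.png'); i,f=K('wrist'); np.savez('w15.npz',p=p,R=i['rotation'],pos=i['position'])
cv2.imwrite('pics/w15c.png',cv2.convertScaleAbs(cv2.resize(p[120:260,180:340],(686,600),interpolation=cv2.INTER_CUBIC)[...,::-1],alpha=1.3))
"
```

```text
[ 0.48719853 -0.24384624  0.08200179] [-0.33594567 -0.50347126 -0.17213827  0.03727494  0.00056281 -0.00061434]
dp [ 0.   0.1 57. ]
cur yaw_y 74.47  turn z 0.07
tilt fix turn x,y [-0.01  0.02]
```

View pics/w15c.png

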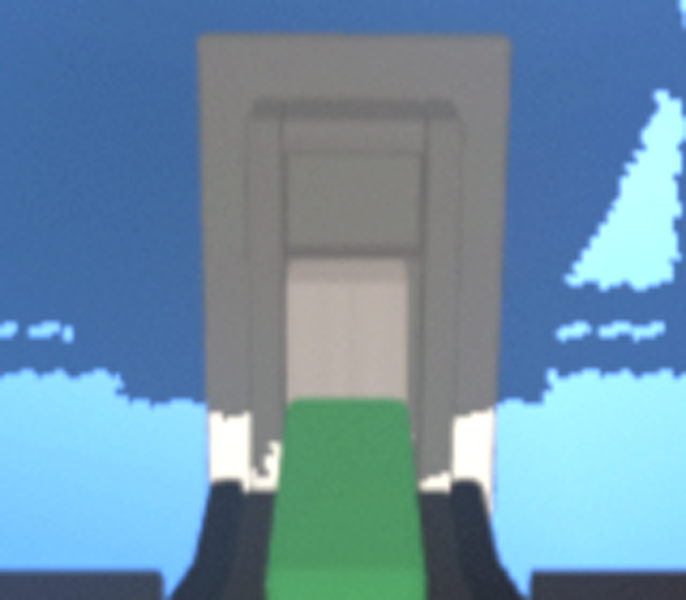

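Call:
jog_arm([
  {"dp":[0,1,10],"turn":[0,0,0],"grip":0},
  {"dp":[0,1,24],"turn":[0,0,0],"grip":0},
  {"dp":[0,1,36],"turn":[0,0,0],"grip":0},
  {"dp":[0,1,45],"turn":[0,0,0],"grip":0},
  {"dp":[0,1,51],"turn":[0,0,0],"grip":0},
  {"dp":[0,1,55],"turn":[0,0,0],"grip":0},
  {"dp":[0,1,56.5],"turn":[0,0,0],"grip":0},
  {"dp":[0,1,56.5],"turn":[0,0,0],"grip":0},
])

```text
time_s: 22.4
position: [0.4873, -0.2431, 0.0255]
tcp_rot: [[-0.963, 0.268, 0.0], [0.268, 0.963, -0.0], [-0.0, -0.0, -1.0]]
force: [-0.0, -0.5, -1.6]
opening: 0.183
```

```bash
python3 -c "
from h import *
s=bot.read_state(); print(s['position'],s['force'],s['moment'])
p,d=cap('wrist')
q,_=cap('scene')
a=cv2.resize(p[120:260,180:340],(400,350),interpolation=cv2.INTER_CUBIC); b=cv2.resize(q[155:215,140:208],(400,350),interpolation=cv2.INTER_CUBIC)
cv2.imwrite('pics/w16c.png',cv2.convertScaleAbs(np.hstack([a,b])[...,::-1],alpha=1.3))
"
```

```text
[ 0.487276   -0.24312608  0.02545865] [-0.01195011 -0.52615662 -1.59445667] [ 0.02792695 -0.0174837   0.01931889]
```

View pics/w16c.png

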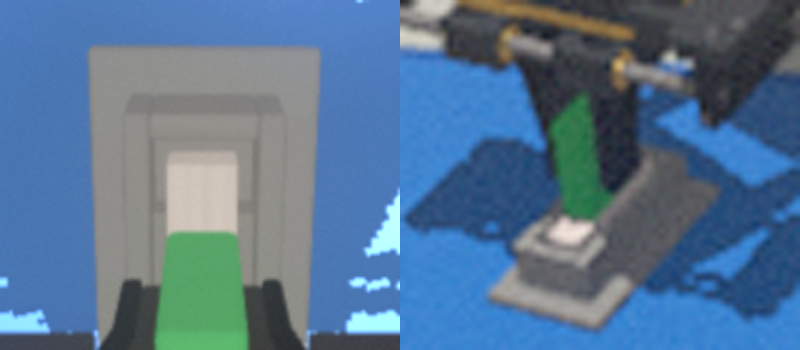

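The bar is centred in the pocket and still carrying its own weight, about 0.5 mm above the seat. I'll lower the last bit, release and lift.

Call:
jog_arm([
  {"dp":[0,0,0.5],"turn":[0,0,0],"grip":0},
  {"dp":[0,0,0.8],"turn":[0,0,0],"grip":0},
  {"dp":[0,0,0.8],"turn":[0,0,0],"grip":0.35},
  {"dp":[0,0,0.8],"turn":[0,0,0],"grip":0.5},
  {"dp":[0,0,0.8],"turn":[0,0,0],"grip":0.6},
  {"dp":[0,0,0.8],"turn":[0,0,0],"grip":0.6},
  {"dp":[0,0,0.8],"turn":[0,0,0],"grip":0.6},
  {"dp":[0,0,0.8],"turn":[0,0,0],"grip":0.6},
])

```text
time_s: 23.3
position: [0.4872, -0.243, 0.0246]
tcp_rot: [[-0.963, 0.268, -0.0], [0.268, 0.963, 0.0], [0.0, -0.0, -1.0]]
force: [0.7, 0.2, 0.3]
opening: 0.581
```

Call:
jog_arm([
  {"dp":[0,0,-5],"turn":[0,0,0],"grip":0.6},
  {"dp":[0,0,-15],"turn":[0,0,0],"grip":0.6},
  {"dp":[0,0,-35],"turn":[0,0,0],"grip":0.6},
  {"dp":[0,0,-60],"turn":[0,0,0],"grip":0.8},
  {"dp":[0,0,-90],"turn":[0,0,0],"grip":1},
  {"dp":[0,0,-115],"turn":[0,0,0],"grip":1},
  {"dp":[0,0,-130],"turn":[0,0,0],"grip":1},
  {"dp":[0,0,-130],"turn":[0,0,0],"grip":1},
  {"dp":[0,0,-130],"turn":[0,0,0],"grip":1},
])

```text
time_s: 24.2
position: [0.4871, -0.2429, 0.1551]
tcp_rot: [[-0.963, 0.268, 0.001], [0.268, 0.963, -0.001], [-0.001, -0.0, -1.0]]
force: [-0.7, 0.5, -1.2]
opening: 0.98
```

```bash
python3 -c "
from h import *
s=bot.read_state(); print(s['time_s'],s['position'],s['force'],s['opening'])
p,d=cap('wrist','w17.png'); q,_=cap('scene','s17.png'); t,_=cap('top','t17.png')
a=cv2.resize(q[180:240,226:286],(400,400),interpolation=cv2.INTER_CUBIC);b=cv2.resize(t[150:240,236:326],(400,400),interpolation=cv2.INTER_CUBIC)
cv2.imwrite('pics/f17.png',np.hstack([a,b])[...,::-1])
"
```

```text
24.2 [ 0.4870749  -0.24294412  0.15509418] [-0.66330023  0.47646932 -1.20371035] 0.9801646335067882
```

View pics/w17.png

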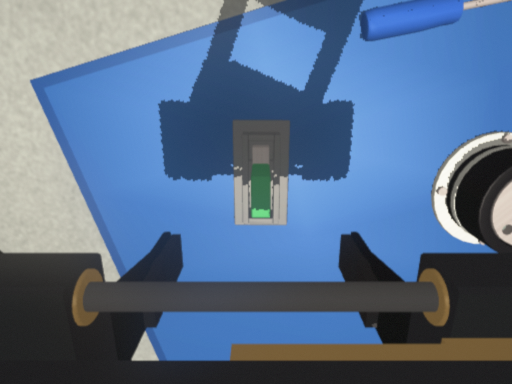

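View pics/s17.png

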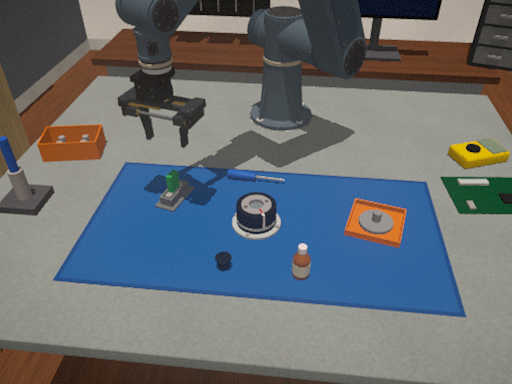

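View pics/f17.png

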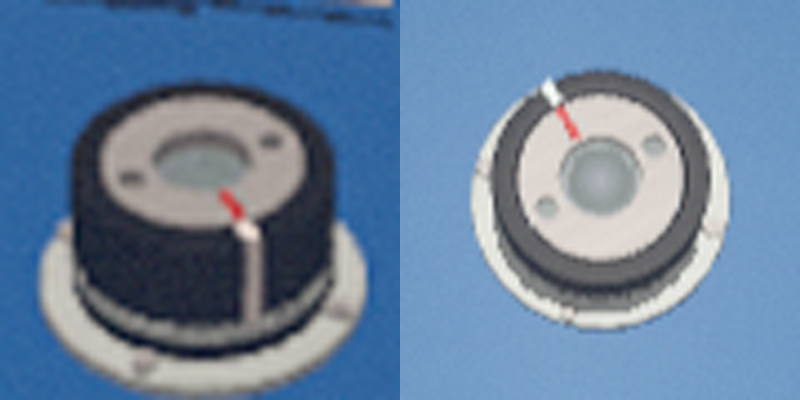

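```bash
python3 - <<'E'
from ang import *
i,f=K('top'); T=lambda x,y: onz(i,f,236+x/4.444-.39,150+y/4.444-.39,.062)
ha,hb=T(254,146),T(147,208); c=(ha+hb)/2; an=lambda v:np.degrees(np.arctan2(v[1],v[0]))
print(c,'mark by holes',an(hb-ha)-90,'red',an(T(168,121)-c),'white',an(T(150,92)-c))
z=np.load('w14.npz'); cv2.imwrite('pics/w14d.png',cv2.resize(z['p'][190:226,276:336],(780,468),interpolation=cv2.INTER_NEAREST)[...,::-1])
E
```

```text
[ 0.5662 -0.0178  0.062 ] mark by holes 29.257182431377572 red 28.482790472224988 white 29.033274367844808
```

View pics/w14d.png

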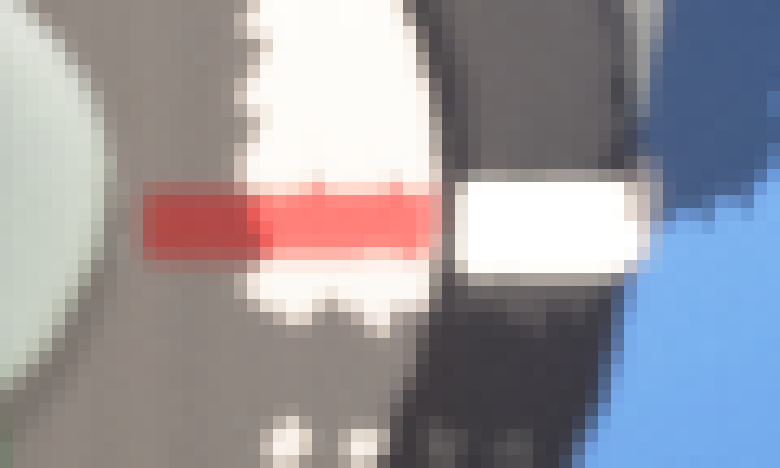

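All marks agree to within about half a degree. Handing in.

```bash
python3 -c "
from rig import bot
print(bot.hand_in())"
```

```text
the job is handed in; nothing more can be done
None
```

The job is done and handed in at about 24 s. The cap lies in the orange tray, knob up. With both spanner pins in the ring's holes, I turned the ring clockwise by about 59°, then stood the spanner back in its grey rest.

**Last checks:**
- **Mark alignment:** close up, with the spanner still fitted, red and white both measured about 27.7°. After release, the top camera gave 28.5° for the red line, 29.3° from the hole line and 29.0° for the white mark. That leaves about half a degree of disagreement between methods.
- **Spanner and arm:** the spanner looks upright and centred in its rest, and the gripper is open and well clear.
- **Other objects:** the bottle, loupe and screwdriver were not touched, and they look unmoved in the last scene picture.

**What went wrong:** my first grip on the cap closed just above the knob, moving nothing. The wrist depth showed the fingertips about 17 mm behind the reported TCP, not 11 mm ahead as stated. I corrected for that on every later move. All the forces I read at the ends of moves stayed below about 5 N.

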